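Hang the lane stop on the guide rod, fit the star wheel and hold it down

ROBOT

A 6-joint arm with a two-finger parallel gripper is mounted at the origin on the work surface. World frame = base frame: x ahead of the robot, y to its left, z up, the work surface at z = 0. Lengths are in m, angles in rad, forces in N, time in s.
With the tool pointing down it reaches from about 0.225 to 0.875 m from the base axis. Payload 3.4 kg.
Tool frame: the origin (TCP) lies between the finger pads; the fingertips stand 11 mm ahead of it and the grasp point (between the pads) lies 8 mm behind it (tips_ahead is the distance from the TCP to the fingertips, in m); z points along the fingers, x is the direction in which the jaws open and shut, and the axes are right-handed (so a half turn about z gives the same grasp; the last joint's range is limited). The gripper opens to 85 mm and grips with 20 to 120 N. Pads are 22 mm wide; open, the fingers measure 114 mm over their backs; the gripper's body (76 mm by 85 mm) begins 54 mm behind the grasp point. The pads swing forward as they close: fully open they stand 13 mm farther back than shut.
Start: joints at [-1.279, 0.276, 1.505, -0, 1.361, -0.121], TCP at [0.231, -0.527, 0.242] pointing down, gripper open.
Joint ranges: [-2.89, 2.89], [-0.75, 2.08], [0.22, 2.7], [-1.18, 4.32], [0.11, 2.71], [-2.7, 2.7]. Speed limits (rad/s): [2.57, 2.57, 3.14, 3.14, 3.14, 3.14].

INTERFACE

Orientations are given as a unit quaternion [w, x, y, z].
In Python, from rig import get_state, get_image, sign_off, masks_of, tips_ahead gives the robot as it stands.
- The arm moves only by the tool play_rows, never from a script. Its argument "series" is a list of rows, each an object of numbers: "fingers": the closure, from -1 (fully open) to 1 (shut); "dx", "dy", "dz": the shift along the world's x, y, z in mm; "turn": the turn about the world's z in rad. A call has 1 to 20 rows; each row shifts and turns the pose as measured when the row begins; what a row does not reach is not made up. A row lasts 1/12 s, in which the tool goes at most 41.7 mm and 7.16 degrees, less where a joint would pass 70% of its speed; a pose out of reach is approached as far as the arm can. A call with a gripper value outside its range is refused whole. The fingers move at their own pace and stop on an object; "squeeze" is the grip in N (left out, the last holds). Time passes only in rows, so rows that do not move let the fingers close. It gives the time, the measured TCP pose, the force and the opening at its end, in the units of the state.
- get_state(): the state, without advancing time (a new reading comes with each control period).
- get_image(name): name is "scene" or "top"; returns a dict with "pixels" (384x512x3 uint8, red, green, blue), "vfov" (degrees; the focal length in pixels is half the picture's height over the tangent of half this angle, whatever the lens; pixels are square), "cx", "cy" (the principal point, pixels), "dist" ([k1, k2, p1, p2, k3] as OpenCV has them; the pictures are not rectified), "rvec" (rotation vector, rad) and "tvec" (3), from world to camera coordinates, as OpenCV has them. Camera axes: x right, y down, z forward; pixel columns grow to the right and rows downward; lengths in m; the calibration is good to about 2 mm. A picture is of the moment at which its call begins. There is no depth.
- sign_off(): hands the job in, once; it reports no verdict.
Trained networks look in a picture, given as the dict that the camera call returned (one of the last four; its "shot" number tells which), for a name from the list of things; names that differ only in an ending like _2 or _b are one class to them, and where a whole thing is asked for, a point or a joint stands for the part that bears it (a point fixed in the world has none). Each returns a list of dicts, best first, with "p" (0 to 1); they miss things now and then, are a little off and sometimes report something else, mostly with a low value. They report only what shows in the picture. A call takes as long as a camera call.
- masks_of(picture, label): "region" (384x512 bool, what is visible of it) and "xy" ([column, row] in pixels, amid what is visible of it).
The state is a dict: "clock": time; "qpos": joint angles; "qd": joint speeds; "effort": joint torques, N m; "position": TCP position; "ee_rot": TCP orientation; "contact_force": force on the tool from outside, world axes, zero at the start; "moment": the same for the moment, N m; "width": finger opening in m.
Only numpy, scipy, OpenCV 4.12 (cv2) and the standard library are available. Lean on these libraries where they do the work, as an engineer would, in place of code of your own. Each camera call takes 0.05 s, during which the arm holds its last target. There are 200 camera calls.

TASK

Change the jar turntable over to the small jars. First hang the grey lane stop astride the outer guide rod of the in-feed lane, between the waiting jars and the turntable, and let go of it, so that no jar can run in. Then fit the six-pocket star wheel on the splined drive shaft, turning it until the splines mesh and sliding it fully home on the shaft's shoulder against the spring-loaded lifter ring, and finish still holding it pressed home, ready for the clamp knob; leave everything else in its place.

Things in the scene. Friction and masses are not known exactly. Their poses are not given: they have to be found in the camera images.
- lane_stop: Lane stop, loose, 0.12 kg: grey plastic saddle standing on its two legs on the bench. Crown 36 x 40 x 5 mm; two legs 12 mm thick, 40 mm wide, reaching 38 mm below the crown with a 12 mm gap between them; on top a grip plate 10 mm thick, 32 mm wide, to 45 mm above the crown's underside. Origin: middle of the crown's underside (38 mm above its feet); y along the gap, x across gap and grip plate, z up.
- rod (a point): Point on the axis of the outer guide rod of the in-feed lane, the machine's near belt, half way between the waiting jars and the turntable: the place for the stop. Round steel rod, 6 mm diameter, 125 mm above the bench and 45 mm above the belt; straight along this point's y (towards the jars) for 40 mm and more both ways. Site x points across the lane, away from the robot. The stop's crown rests on the rod, one leg each side.
- wheel6: Star wheel to fit, loose, flat on the bench, hub up, 0.3 to 0.52 kg. White plate 144 mm across its tips, 15 mm thick, SIX round pockets in its rim; bare hexagonal aluminium hub, 54 mm across flats, 60 across corners, from the underside to 55 mm (40 mm above the plate). Origin: centre of the underside; z up along the axis. Hub flats and plate tips face x and every 60 degrees on.
- hub (a point): Point on wheel6's axis, 39 mm above its underside: the middle of a good grip across two opposite hub flats. The hub is bored through, 41 mm, with six straight lands 6 mm wide, one behind each flat, their tips on a 31 mm circle; they fit between the shaft's teeth with about 1.5 mm (5 degrees) to spare either way.
- shaft: Drive shaft, upright on the machine's steel deck (80 mm above the bench); braked, it does not turn, but its angle differs each time. Origin: on its axis at the deck, z up. Plain 50 mm post up to the shoulder at 40 mm; splines from 40 to 76 mm: core 28 mm, six teeth 7 mm wide, 38 mm over the teeth. Teeth stand at 30 degrees from x and every 60 degrees on.
- teeth_top (a point): Point on the shaft's axis level with the tops of the teeth, 156 mm above the bench. The wheel drops in when its yaw equals the shaft's or differs by a multiple of 60 degrees; otherwise its underside rests here. Above: smooth pilot, 27 mm diameter for 10 mm, narrowing to 19 mm at 17 mm, then a 12 mm stud to 29 mm. A guide rod runs round the shaft at 106 mm radius, top 128 mm above the bench.
- seat (a point): Point on the shaft's axis at the level of the shoulder, 120 mm above the bench: the wheel is home when its origin is here.
- lifter (a joint): Spring-loaded aluminium lifter ring, 74 mm diameter, round the shoulder. 0 = up, its top 12 mm above the shoulder (the wheel meets it when the splines already mesh over 24 mm); 0.012 m = flush with the shoulder, wheel home. The spring pushes up with 6.5 N at the top, 11.5 N at the bottom: more than the wheel's weight.
- wheel4: Bystander: star wheel for larger jars, same hub, height and 144 mm diameter, but only FOUR (wider) pockets; lies flat on the bench. Origin: centre of its underside.
- clamp_knob: Bystander: black five-lobed clamp knob, 48 mm diameter, 30 mm high, on the near right corner of the machine's deck. Origin: centre of its underside.
- spanner: Bystander: steel spanner 160 mm long, flat on the bench. Origin: under its middle.
- jar_a: Bystander: jar with white lid, 58 mm diameter, 75 mm high, on the bench. Origin: centre of its underside.
- jar_b: Bystander: a jar like jar_a, on the bench.
- jar_c: Bystander: a jar like jar_a, on the bench.
- lane_jar0: Bystander: a jar like jar_a, standing on the machine's in-feed belt (80 mm above the bench), about 100 mm beyond point rod.
- lane_jar1: Bystander: the next jar on the in-feed belt.

How it is judged:
On the way, in this order (a step that is already met when the one before it is completed fails the run):
1. the lane stop hangs astride the guide rod, between the jars and the turntable, and is let go (x of lane_stop in the frame of rod between -0.01 and 0.01 m and y of lane_stop in the frame of rod between -0.045 and 0.045 m and z of lane_stop in the frame of rod between 0 and 0.007 m and angle between lane_stop's own z axis and vertical below 0.4 rad and contact force between lane_stop and the fingers below 0.01 N and contact force between lane_stop and machine above 0.3 N and linear speed of lane_stop below 0.03 m/s), for 0.2 s.
2. the six-pocket wheel is lifted clear of the bench in the gripper (height (world z) of wheel6 above 0.06 m and contact force between the fingers and wheel6 above 1 N), for 0.2 s.
3. its splines mesh with the shaft's: the hub is over the shaft, level, and well down past the tops of the teeth (horizontal distance between wheel6 and seat below 0.005 m and z of wheel6 in the frame of seat below 0.028 m and angle between wheel6's own z axis and vertical below 0.1 rad), for 0.1 s.
At the end, for the whole second after the job is handed in: Through the last second: six-pocket wheel home (underside within 2.5 mm of the shoulder, axis within 4 mm, level to 0.06 rad, still), lifter down at least 9.5 of 12 mm, fingers bearing on the wheel over 2 N; lane stop astride the rod within 45 mm of site rod, upright to 0.4 rad, not touched (z of wheel6 in the frame of seat between -0.003 and 0.0025 m and horizontal distance between wheel6 and seat below 0.004 m and angle between wheel6's own z axis and vertical below 0.06 rad and value of joint lifter above 0.0095 m and contact force between the fingers and wheel6 above 2 N and linear speed of wheel6 below 0.02 m/s and x of lane_stop in the frame of rod between -0.01 and 0.01 m and y of lane_stop in the frame of rod between -0.045 and 0.045 m and z of lane_stop in the frame of rod between 0 and 0.007 m and angle between lane_stop's own z axis and vertical below 0.4 rad and contact force between lane_stop and the fingers below 0.01 N); the arm keeps its last pose, push and grip.
It fails at once if a bystander on the bench is pushed more than 30 mm (distance of any of wheel4, clamp_knob, spanner, jar_a, jar_b, jar_c from where it was at the start of the episode above 0.03 m).
It fails at once if a jar on the in-feed belt is pushed more than 30 mm (distance of any of lane_jar0, lane_jar1 from where it was at the start of the episode above 0.03 m).
It fails at once if a jar is tipped (angle between any of jar_a, jar_b, jar_c, lane_jar0, lane_jar1's own z axis and vertical above 0.5 rad).
It also fails if it takes over 58 s, if anything falls off the work surface, if the arm or the gripper's body presses on something with over 40 N, if the wrist force passes 120 N, or if a joint passes its speed limit or range.

## Working session

There is one attempt and no reset: what is moved stays moved. The work goes in short steps, Python scripts to look and compute and a tool call to move; the robot and the scene stay as the last step left them, time stands still between calls to the robot, and variables do not carry over. Pictures are saved under pics/ and viewed, about 8 in all and at most 12, crops included, and the job is handed in when it is done.

Besides the shell and the picture viewer there is one more tool, called after ">>>" as name(argument=value, ...), one argument or row to a line, values as JSON. play_rows: Moves the arm, as the interface text tells. Its arguments: {"type":"object","properties":{"series":{"type":"array"},"squeeze":{"type":"number"}},"required":["series"]}

```bash
mkdir -p pics; cat > h.py <<'E'
import numpy as np, cv2
from rig import *
def cam(im):
    h,w=im["pixels"].shape[:2]; f=h/2/np.tan(np.radians(im["vfov"])/2)
    K=np.array([[f,0,im["cx"]],[0,f,im["cy"]],[0,0,1]]); return K,np.array(im["dist"],float),np.array(im["rvec"],float),np.array(im["tvec"],float)
def proj(im,P):
    K,d,r,t=cam(im); return cv2.projectPoints(np.array(P,float).reshape(-1,3),r,t,K,d)[0].reshape(-1,2)
def back(im,px,z):
    K,d,r,t=cam(im); n=cv2.undistortPoints(np.array(px,float).reshape(-1,1,2),K,d).reshape(-1,2)
    R=cv2.Rodrigues(r)[0]; c=-R.T@t; v=np.c_[n,np.ones(len(n))]@R
    return c+v*((z-c[2])/v[:,2])[:,None]
def save(im,name,crop=None,s=1):
    a=im["pixels"]
    if crop: a=a[crop[1]:crop[3],crop[0]:crop[2]]
    a=cv2.resize(a,None,fx=s,fy=s,interpolation=cv2.INTER_CUBIC); cv2.imwrite("pics/"+name,cv2.cvtColor(a,cv2.COLOR_RGB2BGR))
E
cat > a.py <<'E'
from h import *
print(get_state()["position"],get_state()["ee_rot"],tips_ahead)
for n in ("scene","top"):
    im=get_image(n); save(im,n+"0.png",None,1.5)
    R=cv2.Rodrigues(np.array(im["rvec"]))[0]; print(n,"cam at",-R.T@np.array(im["tvec"]),im["vfov"])
    for l in ("lane_stop","rod","wheel6","shaft","lifter","wheel4","clamp_knob","spanner","jar_a","lane_jar0"):
        for m in masks_of(im,l)[:5]:
            x,y,w,h=cv2.boundingRect(m["region"].astype(np.uint8)); print(l,round(m["p"],2),np.round(m["xy"]),(x,y,w,h),np.round(back(im,[m["xy"]],.0)[0,:2],3))
E
python3 a.py
```

```text
[ 0.23050679 -0.52619594  0.24142113] [-6.02749903e-04  8.37003030e-01 -5.47197440e-01 -7.24644868e-04] 0.011
scene cam at [ 1.02768429 -0.65055957  1.14466443] 46.57777947377568
rod 0.75 [311. 172.] (237, 99, 142, 139) [0.528 0.251]
rod 0.72 [327.  98.] (319, 92, 15, 22) [0.349 0.617]
rod 0.29 [303. 171.] (293, 155, 25, 18) [0.503 0.24 ]
wheel6 0.87 [231. 300.] (203, 276, 51, 45) [ 0.63  -0.278]
wheel6 0.87 [182. 265.] (163, 246, 43, 39) [ 0.448 -0.286]
shaft 0.7 [303. 165.] (294, 150, 23, 29) [0.486 0.26 ]
lifter 0.74 [306. 169.] (294, 157, 24, 17) [0.506 0.25 ]
lifter 0.42 [317. 113.] (309, 103, 17, 25) [0.367 0.517]
wheel4 0.87 [231. 300.] (203, 276, 51, 45) [ 0.63  -0.278]
wheel4 0.87 [182. 265.] (163, 246, 43, 39) [ 0.448 -0.286]
clamp_knob 0.57 [228. 301.] (204, 277, 51, 45) [ 0.627 -0.287]
spanner 0.75 [128. 302.] (112, 277, 26, 49) [ 0.414 -0.468]
jar_a 0.81 [152. 245.] (141, 230, 22, 28) [ 0.329 -0.298]
jar_a 0.77 [201. 336.] (189, 323, 23, 29) [ 0.64  -0.407]
jar_a 0.61 [162. 353.] (150, 337, 27, 32) [ 0.594 -0.506]
jar_a 0.26 [254. 176.] (242, 172, 15, 13) [0.388 0.114]
l
[... 303 characters left out ...]
wheel6 0.86 [343. 165.] (319, 144, 43, 37) [ 0.613 -0.291]
wheel6 0.58 [341. 216.] (319, 192, 45, 44) [ 0.444 -0.286]
shaft 0.57 [196. 178.] (186, 164, 26, 25) [0.555 0.192]
lifter 0.81 [203. 181.] (186, 164, 26, 25) [0.548 0.168]
wheel4 0.86 [343. 165.] (319, 144, 43, 37) [ 0.613 -0.291]
wheel4 0.58 [341. 216.] (319, 192, 45, 44) [ 0.444 -0.286]
spanner 0.55 [398. 229.] (386, 211, 25, 38) [ 0.407 -0.474]
jar_a 0.86 [386. 152.] (374, 144, 22, 20) [ 0.661 -0.434]
jar_a 0.86 [414. 166.] (401, 158, 25, 20) [ 0.618 -0.527]
jar_a 0.63 [351. 251.] (340, 238, 21, 19) [ 0.331 -0.319]
lane_jar0 0.8 [123. 207.] (113, 199, 25, 19) [0.454 0.425]
lane_jar0 0.79 [101. 212.] (90, 201, 23, 20) [0.435 0.494]
```

```bash
cat > b.py <<'E'
from h import *
t=get_image("top"); save(t,"topL.png",(80,120,280,250),4); save(t,"topR.png",(300,135,435,265),5)
s=get_image("scene"); save(s,"sc.png",(100,80,400,380),2)
E
python3 b.py
```

```text
(no output)
```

View pics/topL.png

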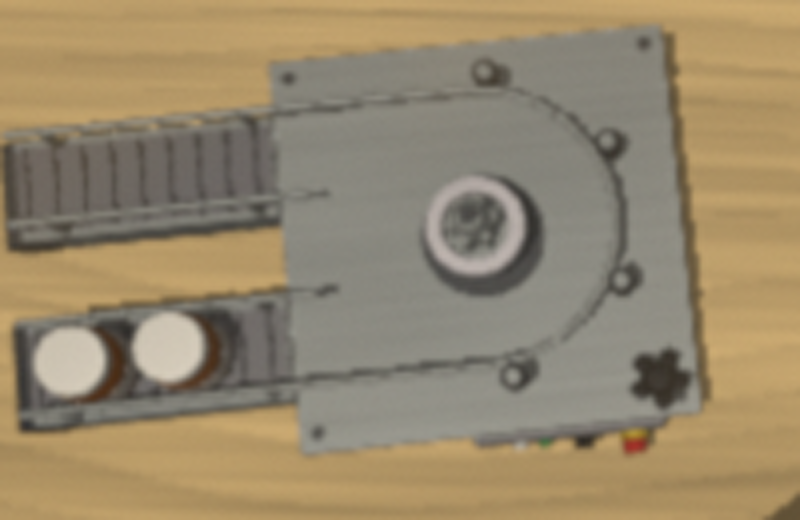

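View pics/topR.png

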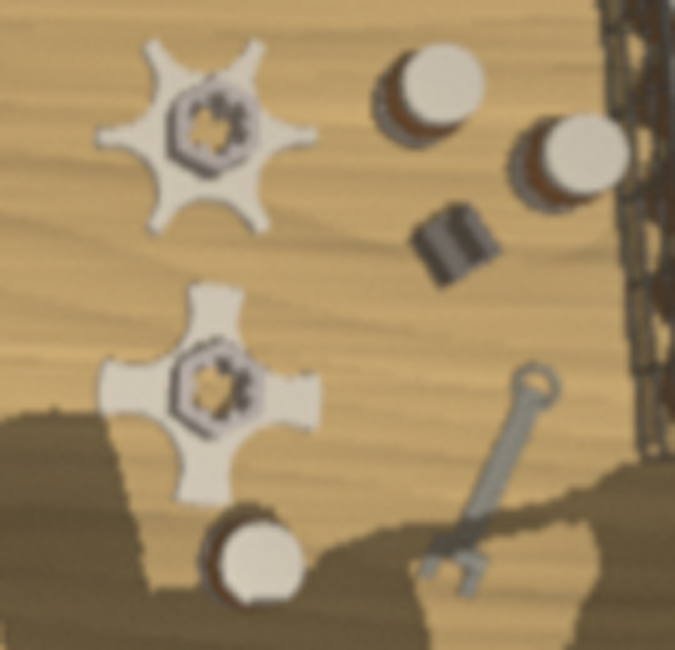

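View pics/sc.png

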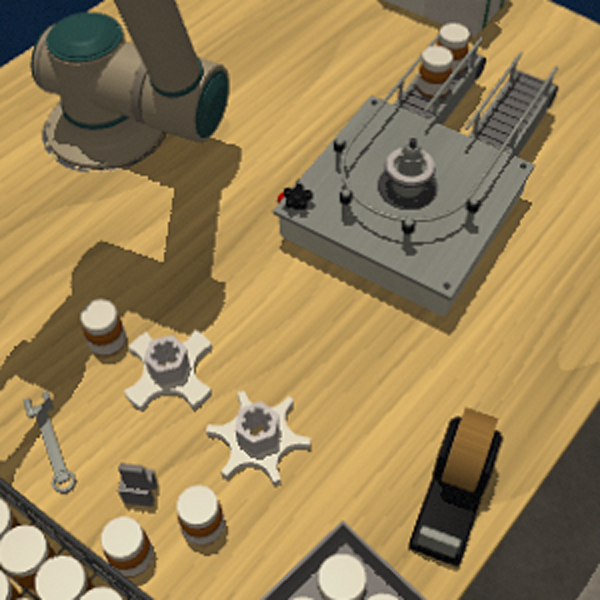

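```bash
cat > fit.py <<'E'
from h import *
from scipy.optimize import differential_evolution as DE, minimize
from scipy.ndimage import map_coordinates
ims={n:get_image(n) for n in("top","scene")}
S=4
def rot(a): return np.array([[np.cos(a),-np.sin(a)],[np.sin(a),np.cos(a)]])
def prism(poly,z0,z1,p):
    q=np.asarray(poly)@rot(p[2]).T+p[:2]; return [np.c_[q,np.full(len(q),z)] for z in(z0,z1)]
def box(x0,x1,y0,y1,z0,z1,p): return prism([[x0,y0],[x1,y0],[x1,y1],[x0,y1]],z0,z1,p)
def render(im,prs,win):
    x,y,w,h=win; m=np.zeros((h*S,w*S),np.uint8)
    for (lo,hi,convex) in prs:
        a=proj(im,lo);b=proj(im,hi); f=lambda q:np.round((q-[x,y]+.5)*S-.5).astype(np.int32)
        if convex: cv2.fillPoly(m,[cv2.convexHull(f(np.r_[a,b]))],1)
        else:
            for q in(a,b): cv2.fillPoly(m,[f(q)],1)
    return cv2.resize(m.astype(np.float32),(w,h),interpolation=cv2.INTER_AREA)
def wheel(p):
    th=np.radians(np.arange(0,360,1.)); r=np.full(th.shape,.072); d,rp=p[3],p[4]
    # pockets centred at distance d at 30+60k deg
    a=(np.degrees(th)-30+30)%60-30; c=d*np.cos(np.radians(a)); disc=rp**2-(d*np.sin(np.radians(a)))**2
    r=np.where(disc>0,np.minimum(r,c-np.sqrt(np.maximum(disc,0))),r)
    star=np.c_[r*np.cos(th),r*np.sin(th)]
    hx=np.radians(np.arange(30,390,60)); hexa=.03118*np.c_[np.cos(hx),np.sin(hx)]
    return [(*prism(star,0,.015,p),False),(*prism(hexa,.015,.055,p),True)]
def stop(p):
    p=np.array(p)
    return [(*box(-.018,.018,-.02,.02,0,.043,p),True),(*box(-.005,.005,-.016,.016,.043,.083,p),True)]
def lowsat(im,win):
    x,y,w,h=win; a=im["pixels"][y:y+h,x:x+w]; hsv=cv2.cvtColor(a,cv2.COLOR_RGB2HSV); return 1/(1+np.exp((hsv[...,1].astype(float)-75)/10)),hsv
def fit(model,wins,bounds,only=None):
    M={n:lowsat(ims[n],w)[0] for n,w in wins.items()}
    for n in M: cv2.imwrite(f"pics/m_{n}_{model.__name__}.png",cv2.resize((M[n]*255).astype(np.uint8),None,fx=6,fy=6))
    def c(p,ns=wins): return sum(((render(ims[n],model(p),wins[n])-M[n])**2).sum()/M[n].sum() for n in ns)
    for ns in (list(wins),["top"],["scene"]):
        r=DE(c,bounds,args=(ns,),seed=1,popsize=12,maxiter=60,tol=1e-6); print(model.__name__,ns,np.round(r.x,4),"yaw deg",round(np.degrees(r.x[2]),1),round(r.fun,3))
fit(wheel,{"top":(312,138,54,50),"scene":(198,270,62,56)},[(.55,.68),(-.34,-.23),(0,np.pi/3),(.06,.09),(.02,.045)])
fit(stop,{"top":(378,172,24,24),"scene":(155,305,28,32)},[(.5,.6),(-.48,-.39),(0,np.pi)])
# machine
gray={n:cv2.cvtColor(i["pixels"],cv2.COLOR_RGB2GRAY).astype(float) for n,i in ims.items()}
def samp(n,P): q=proj(ims[n],P); return map_coordinates(gray[n],[q[:,1],q[:,0]],order=1)
t=np.linspace(0,2*np.pi,90,endpoint=False)
def circ(p,r,z): return np.c_[p[0]+r*np.cos(t),p[1]+r*np.sin(t),np.full(90,z)]
for ns in (["top","scene"],["top"],["scene"]):
    r=DE(lambda p:-sum((samp(n,circ(p,.035,.132))-samp(n,circ(p,.039,.132))).mean() for n in ns),[(.48,.58),(.12,.22)],seed=1); print("ring",ns,np.round(r.x,4),r.fun)
    if len(ns)==2: c0=r.x
for ns in (["top"],["scene"]):
  best=[]
  for d in np.arange(.094,.120,.001):
    for a in np.radians(np.arange(-20,20,.5)):
      ex=np.array([np.cos(a),np.sin(a)]);ey=np.array([-ex[1],ex[0]])
      L=lambda o:np.c_[c0+ex*(-d+o)+ey*np.linspace(.0,.13,80)[:,None],np.full(80,.125)]
      best.append((sum(samp(n,L(0)).mean()-.5*samp(n,L(.007)).mean()-.5*samp(n,L(-.007)).mean() for n in ns),round(d,4),round(np.degrees(a),1)))
  best.sort(); print("rod",ns,best[:3],best[-3:])
for n in ims:
  for m in masks_of(ims[n],"lane_jar0")[:3]: print(n,m["p"],cv2.boundingRect(m["region"].astype(np.uint8)))
R=DE(lambda p:-sum((samp(n,circ(p,.026,.155))-samp(n,circ(p,.031,.155))).mean() for n in ["top"]),[(.40,.5),(.33,.41)],seed=1); print("jar0 lid",R.x,R.fun,proj(ims["top"],[[*R.x,.155]]))
E
python3 fit.py
```

```text
wheel ['top', 'scene'] [ 0.6241 -0.2811  0.5591  0.0724  0.0311] yaw deg 32.0 0.179
wheel ['top'] [ 0.6231 -0.2823  0.5562  0.0722  0.0307] yaw deg 31.9 0.056
wheel ['scene'] [ 0.6251 -0.2803  0.5549  0.0721  0.031 ] yaw deg 31.8 0.09
stop ['top', 'scene'] [ 0.5548 -0.4418  2.1734] yaw deg 124.5 0.227
stop ['top'] [ 0.5538 -0.4423  2.1336] yaw deg 122.2 0.114
stop ['scene'] [ 0.5563 -0.4413  2.1708] yaw deg 124.4 0.087
ring ['top', 'scene'] [0.5439 0.1686] -79.7629807369494
ring ['top'] [0.5422 0.167 ] -47.64979677871873
ring ['scene'] [0.545  0.1697] -42.005857270622705
rod ['top'] [(np.float64(-34.64745589848428), np.float64(0.103), np.float64(7.5)), (np.float64(-33.975820339391575), np.float64(0.102), np.float64(8.5)), (np.float64(-33.950056355480456), np.float64(0.103), np.float64(8.0))] [(np.float64(18.975221139564887), np.float64(0.094), np.float64(8.5)), (np.float64(19.047158100335288), np.float64(0.095), np.float64(7.5)), (np.float64(19.085168757707777), np.float64(0.095), np.float64(8.0))]
rod ['scene'] [(np.float64(-25.51723460507219), np.float64(0.102), np.float64(8.0)), (np.float64(-25.31641483068485), np.float64(0.103), np.float64(7.5)), (np.float64(-25.113081386717695), np.float64(0.102), np.float64(8.5))] [(np.float64(17.66968496091016), np.float64(0.096), np.float64(7.5)), (np.float64(17.886623960150402), np.float64(0.097), np.float64(6.5)), (np.float64(18.08019558224565), np.float64(0.096), np.float64(7.0))]
top 0.71 (114, 199, 23, 18)
top 0.66 (89, 201, 25, 19)
scene 0.72 (319, 92, 16, 23)
scene 0.7 (308, 103, 18, 26)
scene 0.36 (293, 150, 25, 29)
jar0 lid [0.44226493 0.383946  ] -54.13289864240694 [[121.60425317 206.34989061]]
```

>>> play_rows(
  series=[
    {"fingers": 0.3,"dx": 36,"dy": 9.3,"dz": -8,"turn": 0.019},
    {"fingers": 0.3,"dx": 36,"dy": 9.3,"dz": -8,"turn": 0.019},
    {"fingers": 0.3,"dx": 36,"dy": 9.3,"dz": -8,"turn": 0.019},
    {"fingers": 0.3,"dx": 36,"dy": 9.3,"dz": -8,"turn": 0.019},
    {"fingers": 0.3,"dx": 36,"dy": 9.3,"dz": -8,"turn": 0.019},
    {"fingers": 0.3,"dx": 36,"dy": 9.3,"dz": -8,"turn": 0.019},
    {"fingers": 0.3,"dx": 36,"dy": 9.3,"dz": -8,"turn": 0.019},
    {"fingers": 0.3,"dx": 36,"dy": 9.3,"dz": -8,"turn": 0.019},
    {"fingers": 0.3,"dx": 36,"dy": 9.3,"dz": -8,"turn": 0.019},
    {"fingers": 0.3},
  ],
  squeeze=40,
)

```text
invalid input at $.series[9]: expected keys fingers, dx, dy, dz, turn
```

>>> play_rows(
  series=[
    {"fingers": 0.3,"dx": 36,"dy": 9.3,"dz": -8,"turn": 0.019},
    {"fingers": 0.3,"dx": 36,"dy": 9.3,"dz": -8,"turn": 0.019},
    {"fingers": 0.3,"dx": 36,"dy": 9.3,"dz": -8,"turn": 0.019},
    {"fingers": 0.3,"dx": 36,"dy": 9.3,"dz": -8,"turn": 0.019},
    {"fingers": 0.3,"dx": 36,"dy": 9.3,"dz": -8,"turn": 0.019},
    {"fingers": 0.3,"dx": 36,"dy": 9.3,"dz": -8,"turn": 0.019},
    {"fingers": 0.3,"dx": 36,"dy": 9.3,"dz": -8,"turn": 0.019},
    {"fingers": 0.3,"dx": 36,"dy": 9.3,"dz": -8,"turn": 0.019},
    {"fingers": 0.3,"dx": 36,"dy": 9.3,"dz": -8,"turn": 0.019},
    {"fingers": 0.3,"dx": 0,"dy": 0,"dz": 0,"turn": 0},
  ],
  squeeze=40,
)

```text
clock: 2.23
position: [0.5663, -0.4404, 0.1678]
ee_rot: [0.003, 0.881, -0.474, 0.003]
contact_force: [-0.3, -0.8, -0.1]
width: 0.0296
```

```bash
python3 -c "
from h import *
from scipy.ndimage import map_coordinates
from scipy.optimize import differential_evolution as DE
t=np.linspace(0,2*np.pi,90)
for n,b in (('top',[(.56,.66),(-.56,-.47)]),('top',[(.61,.69),(-.46,-.38)])):
    im=get_image(n); g=cv2.cvtColor(im['pixels'],cv2.COLOR_RGB2GRAY).astype(float)
    def s(p,r): q=proj(im,np.c_[p[0]+r*np.cos(t),p[1]+r*np.sin(t),0*t+.075]); return map_coordinates(g,[q[:,1],q[:,0]],order=1).mean()
    r=DE(lambda p:s(p,.031)-s(p,.026),b,seed=1); print(r.x,r.fun)
"
```

```text
[ 0.60328978 -0.53408569] -8.852526255112622
[ 0.64870062 -0.4226782 ] -22.615853486237143
```

>>> play_rows(
  series=[
    {"fingers": 0.3,"dx": -11,"dy": -1.5,"dz": -30,"turn": 0},
    {"fingers": 0.3,"dx": 0,"dy": 0,"dz": -25,"turn": 0},
    {"fingers": 0.3,"dx": 0,"dy": 0,"dz": 0,"turn": 0},
  ],
)

```text
clock: 2.58
position: [0.5481, -0.4466, 0.1163]
ee_rot: [0.007, 0.88, -0.476, 0.003]
contact_force: [0.9, 0.9, -1.7]
width: 0.0299
```

>>> play_rows(
  series=[
    {"fingers": 0.3,"dx": 7,"dy": 4.5,"dz": 0,"turn": 0},
    {"fingers": 0.3,"dx": 0,"dy": 0,"dz": 0,"turn": 0},
    {"fingers": 0.3,"dx": 0,"dy": 0,"dz": 0,"turn": 0},
  ],
)

```text
clock: 2.83
position: [0.5527, -0.4442, 0.1193]
ee_rot: [0.007, 0.879, -0.478, 0.004]
contact_force: [0.2, 0.1, 0.2]
width: 0.0299
```

>>> play_rows(
  series=[
    {"fingers": 0.3,"dx": 2.5,"dy": 2.5,"dz": -20,"turn": 0},
    {"fingers": 0.3,"dx": 0,"dy": 0,"dz": -20,"turn": 0},
    {"fingers": 0.3,"dx": 0,"dy": 0,"dz": -15,"turn": 0},
    {"fingers": 0.3,"dx": 0,"dy": 0,"dz": 0,"turn": 0},
    {"fingers": 0.3,"dx": 0,"dy": 0,"dz": 0,"turn": 0},
  ],
)

```text
clock: 3.25
position: [0.559, -0.447, 0.074]
ee_rot: [0.01, 0.878, -0.478, 0.013]
contact_force: [1.0, -0.1, 0.2]
width: 0.03
```

>>> play_rows(
  series=[
    {"fingers": 0.3,"dx": -3.5,"dy": 5,"dz": 0,"turn": 0},
    {"fingers": 0.3,"dx": 0,"dy": 0,"dz": 0,"turn": 0},
    {"fingers": 0.3,"dx": 0,"dy": 0,"dz": -8,"turn": 0},
    {"fingers": 0.3,"dx": 0,"dy": 0,"dz": -6,"turn": 0},
    {"fingers": 0.3,"dx": 0,"dy": 0,"dz": 0,"turn": 0},
  ],
)

```text
clock: 3.67
position: [0.5573, -0.444, 0.0659]
ee_rot: [0.012, 0.878, -0.478, 0.018]
contact_force: [-0.0, 0.7, -0.2]
width: 0.0298
```

```bash
cat > st.py <<'E'
from h import *
from scipy.spatial.transform import Rotation as Ro
def st():
    s=get_state(); q=np.array(s["ee_rot"]); R=Ro.from_quat(q[[1,2,3,0]]).as_matrix()
    print("t",round(s["clock"],2),"pos",np.round(s["position"],4),"head",round(np.degrees(np.arctan2(R[1,0],R[0,0])),2),"z",np.round(R[:,2],3),"F",np.round(s["contact_force"],1),"w",s["width"],"q",np.round(s["qpos"],3)); return s,R
if __name__=="__main__": st()
E
python3 st.py
```

```text
t 3.67 pos [ 0.5573 -0.444   0.0659] head -57.15 z [ 0.02  -0.037 -0.999] F [-0.   0.7 -0.2] w 0.029843577381225964 q [-0.764  0.583  1.455 -0.015  1.064  0.241]
```

>>> play_rows(
  series=[
    {"fingers": 0.3,"dx": 0,"dy": 0,"dz": 0,"turn": 0},
    {"fingers": 0.3,"dx": 0,"dy": 0,"dz": 0,"turn": 0},
    {"fingers": 0.3,"dx": 0,"dy": 0,"dz": 0,"turn": 0},
    {"fingers": 0.3,"dx": 0,"dy": 0,"dz": 0,"turn": 0},
    {"fingers": 0.3,"dx": 0,"dy": 0,"dz": 0,"turn": 0},
    {"fingers": 0.3,"dx": 0,"dy": 0,"dz": 0,"turn": 0},
  ],
)

```text
clock: 4.17
position: [0.5575, -0.4441, 0.0656]
ee_rot: [0.012, 0.878, -0.478, 0.018]
contact_force: [0.4, -0.1, -0.1]
width: 0.0297
```

```bash
python3 st.py
```

```text
t 4.17 pos [ 0.5575 -0.4441  0.0656] head -57.15 z [ 0.02  -0.037 -0.999] F [ 0.4 -0.1 -0.1] w 0.02970241434756806 q [-0.764  0.583  1.455 -0.015  1.064  0.241]
```

>>> play_rows(
  series=[
    {"fingers": 0.3,"dx": -1,"dy": 1,"dz": -3,"turn": 0},
    {"fingers": 1,"dx": 0,"dy": 0,"dz": 0,"turn": 0},
    {"fingers": 1,"dx": 0,"dy": 0,"dz": 0,"turn": 0},
    {"fingers": 1,"dx": 0,"dy": 0,"dz": 0,"turn": 0},
    {"fingers": 1,"dx": 0,"dy": 0,"dz": 0,"turn": 0},
    {"fingers": 1,"dx": 0,"dy": 0,"dz": 0,"turn": 0},
  ],
)

```text
clock: 4.67
position: [0.5566, -0.4433, 0.0628]
ee_rot: [0.012, 0.878, -0.478, 0.018]
contact_force: [0.8, 1.0, 0.1]
width: 0.0094
```

```bash
python3 st.py
```

```text
t 4.67 pos [ 0.5566 -0.4433  0.0628] head -57.14 z [ 0.02  -0.038 -0.999] F [0.8 1.  0.1] w 0.009395719221421758 q [-0.764  0.584  1.461 -0.015  1.055  0.241]
```

>>> play_rows(
  series=[
    {"fingers": 1,"dx": 0,"dy": 0,"dz": 10,"turn": 0},
    {"fingers": 1,"dx": 0,"dy": 0,"dz": 20,"turn": 0},
    {"fingers": 1,"dx": 0,"dy": 0,"dz": 30,"turn": 0},
    {"fingers": 1,"dx": 0,"dy": 0,"dz": 30,"turn": 0},
    {"fingers": 1,"dx": 0,"dy": 0,"dz": 30,"turn": 0},
    {"fingers": 1,"dx": 0,"dy": 0,"dz": 20,"turn": 0},
    {"fingers": 1,"dx": 0,"dy": 0,"dz": 15,"turn": 0},
    {"fingers": 1,"dx": 0,"dy": 0,"dz": 8,"turn": 0},
    {"fingers": 1,"dx": 0,"dy": 0,"dz": 2,"turn": 0},
    {"fingers": 1,"dx": 0,"dy": 0,"dz": 0,"turn": 0},
  ],
)

```text
clock: 5.5
position: [0.5528, -0.4395, 0.236]
ee_rot: [0.011, 0.878, -0.478, 0.014]
contact_force: [-0.7, 0.8, -1.9]
width: 0.0091
```

```bash
python3 st.py
```

```text
t 5.5 pos [ 0.5528 -0.4395  0.236 ] head -57.14 z [ 0.014 -0.032 -0.999] F [-0.7  0.8 -1.9] w 0.009077558410550015 q [-0.764  0.463  1.23  -0.013  1.417  0.236]
```

>>> play_rows(
  series=[
    {"fingers": 1,"dx": -2,"dy": 10,"dz": 0,"turn": 0.02},
    {"fingers": 1,"dx": -4,"dy": 22,"dz": 0,"turn": 0.04},
    {"fingers": 1,"dx": -6,"dy": 34,"dz": 0,"turn": 0.055},
    {"fingers": 1,"dx": -7,"dy": 38,"dz": 0,"turn": 0.06},
    {"fingers": 1,"dx": -7,"dy": 38,"dz": 0,"turn": 0.06},
    {"fingers": 1,"dx": -7,"dy": 38,"dz": 0,"turn": 0.06},
    {"fingers": 1,"dx": -7,"dy": 38,"dz": 0,"turn": 0.06},
    {"fingers": 1,"dx": -7,"dy": 38,"dz": 0,"turn": 0.06},
    {"fingers": 1,"dx": -7,"dy": 38,"dz": 0,"turn": 0.06},
    {"fingers": 1,"dx": -7,"dy": 38,"dz": 0,"turn": 0.06},
    {"fingers": 1,"dx": -7,"dy": 38,"dz": 0,"turn": 0.06},
    {"fingers": 1,"dx": -7,"dy": 38,"dz": 0,"turn": 0.06},
    {"fingers": 1,"dx": -7,"dy": 38,"dz": 0,"turn": 0.06},
    {"fingers": 1,"dx": -7,"dy": 38,"dz": 0,"turn": 0.06},
    {"fingers": 1,"dx": -7,"dy": 38,"dz": 0,"turn": 0.06},
    {"fingers": 1,"dx": -6,"dy": 34,"dz": 0,"turn": 0.055},
    {"fingers": 1,"dx": -5,"dy": 26,"dz": 0,"turn": 0.04},
    {"fingers": 1,"dx": -3,"dy": 16,"dz": 0,"turn": 0.03},
    {"fingers": 1,"dx": -2,"dy": 8,"dz": 0,"turn": 0.02},
    {"fingers": 1,"dx": 0,"dy": 3,"dz": 0,"turn": 0},
  ],
)

```text
clock: 7.17
position: [0.4005, 0.2045, 0.2043]
ee_rot: [0.004, 1.0, 0.023, -0.013]
contact_force: [-0.5, -0.4, -0.9]
width: 0.0094
```

```bash
python3 st.py
```

```text
t 7.17 pos [0.4005 0.2045 0.2043] head 2.67 z [-0.025 -0.008 -1.   ] F [-0.5 -0.4 -0.9] w 0.00940974165136114 q [3.17e-01 1.27e-01 1.80e+00 1.00e-03 1.24e+00 2.70e-01]
```

>>> play_rows(
  series=[
    {"fingers": 1,"dx": 1,"dy": 4,"dz": 6,"turn": 0.01},
    {"fingers": 1,"dx": 3,"dy": 12,"dz": 8,"turn": 0.02},
    {"fingers": 1,"dx": 6,"dy": 20,"dz": 6,"turn": 0.025},
    {"fingers": 1,"dx": 6,"dy": 18,"dz": 4,"turn": 0.02},
    {"fingers": 1,"dx": 3,"dy": 10,"dz": 2,"turn": 0.01},
    {"fingers": 1,"dx": 1,"dy": 4,"dz": 0,"turn": 0},
    {"fingers": 1,"dx": 0,"dy": 0,"dz": 0,"turn": 0},
  ],
)

```text
clock: 7.75
position: [0.4205, 0.2691, 0.23]
ee_rot: [0.008, 0.998, 0.065, -0.015]
contact_force: [0.4, -0.4, -1.7]
width: 0.0092
```

```bash
cat > hold.py <<'E'
# fit held stop pose (tool-rigid) in both views, compare with TCP
from h import *; from st import st
s,R=st()
for n in("top","scene"):
    im=get_image(n)
    for m in masks_of(im,"lane_stop")[:2]:
        print(n,round(m["p"],2),np.round(m["xy"],1),cv2.boundingRect(m["region"].astype(np.uint8)))
    p=np.array(s["position"]); print("TCP px",proj(im,[p]))
    c=np.round(proj(im,[p])[0]).astype(int); save(im,f"hold_{n}_{s['clock']:.1f}.png",(c[0]-40,c[1]-40,c[0]+40,c[1]+40),7)
E
python3 hold.py; python3 - <<'E'
import cv2,glob,numpy as np
f=sorted(glob.glob('pics/hold_*'));a=[cv2.resize(cv2.imread(x),(400,400)) for x in f[-2:]];print(f);cv2.imwrite('pics/h1.png',np.hstack(a))
E
```

```text
t 7.75 pos [0.4205 0.2691 0.23  ] head 7.42 z [-0.03  -0.017 -0.999] F [ 0.4 -0.4 -1.7] w 0.009245392375612137 q [ 0.432  0.188  1.657 -0.003  1.331  0.303]
TCP px [[155.13935253 212.78310975]]
scene 0.76 [289.3 111.4] (285, 100, 15, 24)
TCP px [[293.62346186 104.25811693]]
['pics/hold_scene_7.8.png', 'pics/hold_top_7.8.png']
```

View pics/h1.png

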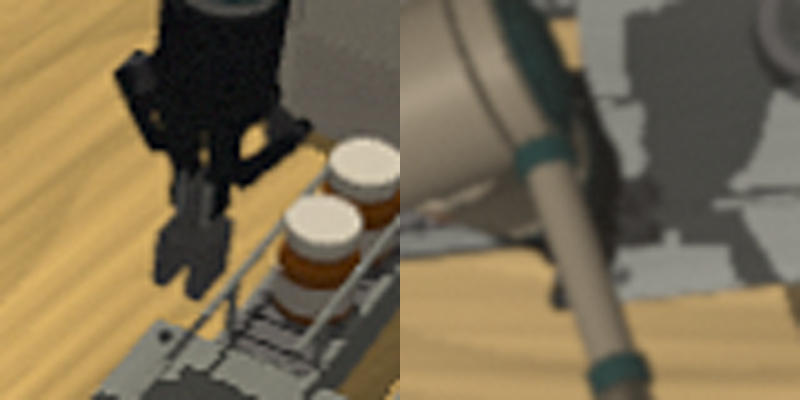

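```bash
sed -n '/^S=4/,/^def wheel/p' fit.py | grep -v '^def wheel' > mod.py; cat > held.py <<'E'
from h import *; from st import st
from scipy.optimize import differential_evolution as DE
exec(open("mod.py").read())
s,R=st(); im=get_image("scene"); win=(278,109,23,18)
x,y,w,h=win; hsv=cv2.cvtColor(im["pixels"][y:y+h,x:x+w],cv2.COLOR_RGB2HSV).astype(float)
M=1/(1+np.exp((hsv[...,1]-75)/10)); print((M*9).astype(int)); 
hd=np.arctan2(R[1,0],R[0,0]); z0=s["position"][2]-.0248
def parts(p):
    o=np.array([p[0],p[1],z0]); yaw=hd; t=p[2]
    X=np.array([np.cos(yaw),np.sin(yaw),0]);Y=np.array([-np.sin(yaw),np.cos(yaw),0]);Z=np.array([0,0,1.])
    X,Z=X*np.cos(t)-Z*np.sin(t),Z*np.cos(t)+X*np.sin(t)
    out=[]
    for a,b,c,d,e,f in((-.018,.018,-.02,.02,0,.005),(-.018,-.006,-.02,.02,-.038,0),(.006,.018,-.02,.02,-.038,0),(-.005,.005,-.016,.016,.005,.045)):
        v=np.array([[i,j,k] for k in(e,f) for i,j in((a,c),(b,c),(b,d),(a,d))]); q=o+v@np.array([X,Y,Z]); out.append((q[:4],q[4:],True))
    return out
P=s["position"]
cost=lambda p:((render(im,parts(p),win)-M)**2).sum()/M.sum()
r=DE(cost,[(P[0]-.02,P[0]+.02),(P[1]-.02,P[1]+.02),(-.12,.12)],seed=1,maxiter=80); print(np.round(r.x,4),r.fun)
d=r.x[:2]-P[:2]; print("offset jaw,along mm",1e3*(d@R[:2,0]),1e3*(d@[-R[1,0],R[0,0]]))
E
python3 held.py
```

```text
t 7.95 pos [0.4195 0.2682 0.2298] head 7.38 z [-0.031 -0.018 -0.999] F [ 0.5 -0.  -1.9] w 0.009668908331243557 q [ 0.431  0.187  1.659 -0.003  1.331  0.303]
[[0 0 0 0 0 0 0 0 0 8 8 8 8 8 8 8 8 8 8 8 8 8 0]
 [0 0 0 0 0 0 0 0 8 8 8 8 8 8 8 8 8 8 8 8 8 8 0]
 [0 0 0 0 0 0 0 0 8 8 8 8 8 8 8 8 8 8 8 8 8 8 0]
 [0 0 0 0 0 0 0 0 8 8 8 8 8 8 8 8 8 8 8 8 8 8 0]
 [0 0 0 0 0 0 0 6 8 8 8 8 8 8 8 8 8 8 8 8 8 8 0]
 [0 0 0 0 0 0 0 7 8 8 8 8 8 8 8 8 8 8 8 8 8 1 0]
 [0 0 0 0 0 0 0 8 8 8 8 8 8 8 8 8 8 8 8 8 8 0 0]
 [0 0 0 0 0 0 0 8 8 8 8 8 8 8 8 8 8 8 8 8 8 0 0]
 [0 0 0 0 0 0 0 8 8 8 8 8 1 1 8 8 8 8 8 8 8 0 0]
 [0 0 0 0 0 0 0 8 8 8 8 0 0 0 8 8 8 8 8 8 0 0 0]
 [0 0 0 0 0 0 0 8 8 8 2 0 0 0 8 8 8 8 8 2 0 0 6]
 [0 0 0 0 0 0 0 8 8 2 0 0 0 5 8 8 8 8 1 0 0 2 8]
 [0 0 0 0 0 0 0 0 0 0 0 0 0 7 8 8 8 2 0 0 0 8 8]
 [0 0 0 0 0 0 0 0 0 0 0 0 0 8 8 8 8 0 0 0 8 8 8]
 [0 0 0 0 0 0 0 0 0 0 0 0 0 0 8 8 0 0 0 7 8 8 8]
 [0 0 0 0 0 0 0 0 0 0 0 0 0 0 0 0 0 0 6 8 0 0 8]
 [0 0 0 0 0 0 0 0 0 0 0 0 0 0 0 0 0 2 8 2 0 0 8]
 [0 0 0 0 0 0 0 0 0 0 0 0 0 0 0 0 3 8 4 0 0 1 8]]
[0.4177 0.2748 0.1131] 0.16855091854064133
offset jaw,along mm -1.0287922150037045 6.765967850177263
```

```bash
cat > prof.py <<'E'
from h import *
from scipy.ndimage import map_coordinates
from scipy.optimize import differential_evolution as DE
a=np.radians(7.75); ex=np.array([np.cos(a),np.sin(a)]);ey=np.array([-ex[1],ex[0]])
c={"scene":np.array([.545,.1697])}
im=get_image("scene"); g=cv2.cvtColor(im["pixels"],cv2.COLOR_RGB2GRAY).astype(float)
def samp(P): q=proj(im,P); return map_coordinates(g,[q[:,1],q[:,0]],order=1)
def line(d,y0,y1,z=.125): t=np.linspace(y0,y1,60)[:,None]; return np.c_[c["scene"]-d*ex+t*ey,np.full(60,z)]
D=np.arange(.092,.118,.001)
print("d     ",(D*1e3).astype(int))
for y0,y1 in((0.01,.05),(.05,.09),(.09,.13),(.13,.17)): print(y0,[int(samp(line(d,y0,y1)).mean()) for d in D])
th=np.radians(np.arange(190,350,2))
def arc(r,cc=c["scene"]): return np.c_[cc+r*(np.cos(th)[:,None]*ex+np.sin(th)[:,None]*ey),np.full(len(th),.125)]
print("arc",[int(samp(arc(r)).mean()) for r in D])
r=DE(lambda p:sum(samp(arc(p[2],p[:2])))-.5*sum(samp(arc(p[2]+.006,p[:2]))+samp(arc(p[2]-.006,p[:2]))),[(.53,.56),(.155,.185),(.098,.112)],seed=1); print("dark arc centre, r",r.x,r.fun)
r=DE(lambda p:-sum(samp(arc(p[2],p[:2])))+.5*sum(samp(arc(p[2]+.006,p[:2]))+samp(arc(p[2]-.006,p[:2]))),[(.53,.56),(.155,.185),(.098,.112)],seed=1); print("light arc centre, r",r.x,r.fun)
P=np.r_[line(.106,0,.2)[[0,30,59]]]; print(np.round(proj(im,P)))
save(im,"rods.png",(255,85,345,200),7)
E
python3 prof.py; cd pics; python3 -c "
import cv2;a=cv2.imread('rods.png');print(a.shape);cv2.imwrite('rods2.png',a[:600])"
```

```text
d      [ 92  93  94  95  96  97  98  99 100 101 102 103 104 105 106 107 108 109
 110 111 112 113 114 115 116 117]
0.01 [86, 85, 84, 83, 82, 81, 79, 77, 75, 74, 75, 81, 90, 100, 109, 114, 114, 110, 105, 100, 96, 94, 94, 95, 96, 96]
0.05 [79, 83, 89, 96, 101, 105, 108, 108, 106, 101, 97, 94, 94, 97, 101, 106, 109, 113, 116, 119, 122, 123, 125, 125, 125, 125]
0.09 [138, 143, 146, 147, 148, 148, 147, 144, 139, 130, 117, 103, 89, 79, 75, 77, 87, 101, 114, 125, 132, 134, 132, 128, 123, 119]
0.13 [118, 120, 120, 120, 119, 118, 117, 115, 112, 106, 101, 99, 101, 106, 113, 121, 129, 137, 143, 147, 149, 149, 144, 136, 124, 109]
arc [121, 121, 121, 122, 122, 122, 121, 120, 119, 119, 120, 122, 121, 116, 108, 99, 94, 93, 94, 98, 100, 100, 101, 101, 101, 102]
dark arc centre, r [0.5423586  0.17324295 0.11199162] -2180.5635834175264
light arc centre, r [0.54335096 0.17136947 0.10449974] -1478.0235265715091
[[275. 150.]
 [291. 132.]
 [304. 115.]]
(805, 630, 3)
```

View pics/rods2.png

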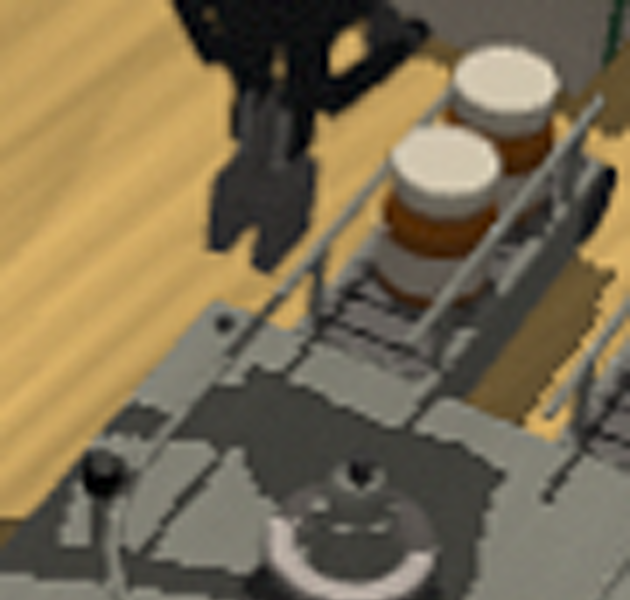

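```bash
cat > tr.py <<'E'
from h import *
from scipy.ndimage import map_coordinates
a=np.radians(7.75); ex=np.array([np.cos(a),np.sin(a)]);ey=np.array([-ex[1],ex[0]]); c=np.array([.545,.1697])
im=get_image("scene"); x0,y0,x1,y1=268,100,308,150; k=12
A=cv2.resize(im["pixels"][y0:y1,x0:x1],None,fx=k,fy=k,interpolation=cv2.INTER_NEAREST); B=A.copy()
def L(img,d,col):
    P=np.array([[*(c-d*ex+t*ey),.125] for t in(0.0,.2)]); q=(proj(im,P)-[x0,y0]+.5)*k
    cv2.line(img,*[tuple(int(v) for v in p) for p in q],col,1)
L(B,.103,(255,0,0));L(B,.109,(0,0,255))
for t in (.05,.1,.15):
    q=(proj(im,[[*(c-.106*ex+t*ey),.125]])[0]-[x0,y0]+.5)*k; cv2.circle(B,tuple(int(v) for v in q),4,(255,255,0),-1)
cv2.imwrite("pics/tr.png",cv2.cvtColor(cv2.resize(np.hstack([A,B]),(800,500)),cv2.COLOR_RGB2BGR))
E
python3 tr.py
```

```text
(no output)
```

View pics/tr.png

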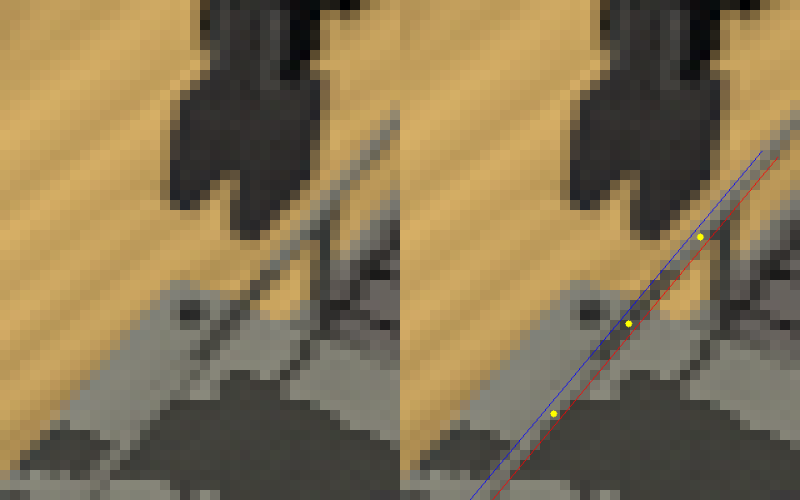

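>>> play_rows(
  series=[
    {"fingers": 1,"dx": 5,"dy": 4,"dz": -6,"turn": 0},
    {"fingers": 1,"dx": 4,"dy": 3,"dz": -12,"turn": 0},
    {"fingers": 1,"dx": 0,"dy": 0,"dz": -4,"turn": 0},
    {"fingers": 1,"dx": 0,"dy": 0,"dz": 0,"turn": 0},
    {"fingers": 1,"dx": 0,"dy": 0,"dz": 0,"turn": 0},
  ],
)

```text
clock: 8.52
position: [0.4294, 0.2753, 0.2067]
ee_rot: [0.008, 0.998, 0.064, -0.015]
contact_force: [0.2, 0.4, -1.0]
width: 0.0093
```

```bash
cat > held2.py <<'E'
from h import *; from st import st
from scipy.optimize import differential_evolution as DE
exec(open("mod.py").read())
s,R=st(); im=get_image("scene"); P=np.array(s["position"])
hd=np.arctan2(R[1,0],R[0,0]); z0=P[2]-.0248
def parts(p,yaw=hd):
    o=np.array([p[0],p[1],z0]); t=p[2]
    X=np.array([np.cos(yaw),np.sin(yaw),0]);Y=np.array([-np.sin(yaw),np.cos(yaw),0]);Z=np.array([0,0,1.])
    X,Z=X*np.cos(t)-Z*np.sin(t),Z*np.cos(t)+X*np.sin(t)
    out=[]
    for a,b,c,d,e,f in((-.018,.018,-.02,.02,0,.005),(-.018,-.006,-.02,.02,-.038,0),(.006,.018,-.02,.02,-.038,0)):
        v=np.array([[i,j,k] for k in(e,f) for i,j in((a,c),(b,c),(b,d),(a,d))]); q=o+v@np.array([X,Y,Z]); out.append((q[:4],q[4:],True))
    return out
q=np.round(proj(im,[[P[0]-.003,P[1]+.006,z0-.015]])[0]).astype(int); win=(q[0]-13,q[1]-8,26,20); x,y,w,h=win
g=cv2.cvtColor(im["pixels"],cv2.COLOR_RGB2GRAY)[y:y+h,x:x+w].astype(float); sat=cv2.cvtColor(im["pixels"],cv2.COLOR_RGB2HSV)[y:y+h,x:x+w,1]
M=((g<62)).astype(float); M=1/(1+np.exp((g-62)/6))
W=np.ones_like(M); 
cost=lambda p:(W*(render(im,parts(p),win)-M)**2).sum()/M.sum()
def run():
    r=DE(cost,[(P[0]-.02,P[0]+.02),(P[1]-.02,P[1]+.025),(-.15,.15)],seed=1,maxiter=80); return r
# ignore rows above crown
r=run(); zt=proj(im,[[r.x[0],r.x[1],z0+.006]])[0,1]; W[:max(0,int(zt)-y)]=0; r=run()
a=np.radians(7.5); ex=np.array([np.cos(a),np.sin(a)]);ey=np.array([-ex[1],ex[0]]); rod=np.array([.545,.1697])-.1055*ex+.127*ey
d=r.x[:2]-rod; t=r.x[2]
print("crown",np.round(r.x,4),"cost",round(r.fun,3),"z0",round(z0,4),"crown rel rod x,y mm",np.round([1e3*d@ex,1e3*d@ey],1),"feet rel rod x",round(1e3*(d@ex-.038*np.sin(t)),1))
k=14; A=cv2.resize(im["pixels"][y-4:y+h+8,x-4:x+w+8],None,fx=k,fy=k,interpolation=cv2.INTER_NEAREST); B=A.copy()
for lo,hi,_ in parts(r.x): cv2.polylines(B,[((cv2.convexHull(proj(im,np.r_[lo,hi]).astype(np.float32)).reshape(-1,2)-[x-4,y-4]+.5)*k).astype(np.int32)],True,(255,0,0),1)
for dd in(-.003,.003): cv2.line(B,*[tuple(int(v) for v in (u-[x-4,y-4]+.5)*k) for u in proj(im,[[*(rod+dd*ex-.08*ey),.125],[*(rod+dd*ex+.06*ey),.125]])],(255,255,0),1)
o=np.hstack([A,B]); o=cv2.resize(o,None,fx=min(1,800/o.shape[1]),fy=min(1,800/o.shape[1])); cv2.imwrite("pics/held_%.1f.png"%s["clock"],cv2.cvtColor(o,cv2.COLOR_RGB2BGR)); print("pics/held_%.1f.png"%s["clock"])
E
python3 held2.py
```

```text
t 8.52 pos [0.4294 0.2753 0.2067] head 7.32 z [-0.03  -0.017 -0.999] F [ 0.2  0.4 -1. ] w 0.009347545140555379 q [ 0.436  0.22   1.675 -0.003  1.281  0.309]
crown [0.4298 0.2785 0.1447] cost 0.168 z0 0.1819 crown rel rod x,y mm [ 5.5 -4.1] feet rel rod x 0.0
pics/held_8.5.png
```

View pics/held_8.5.png

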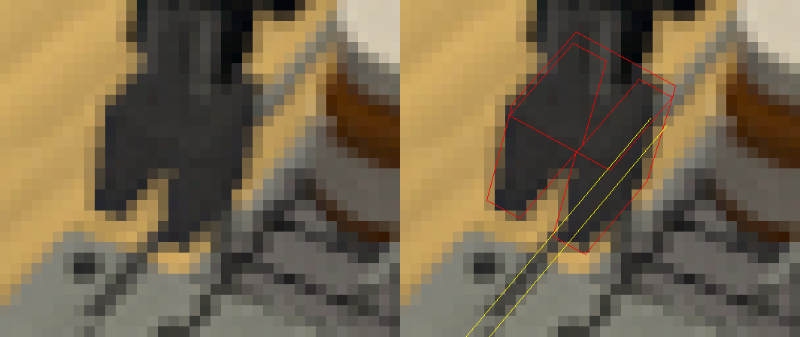

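>>> play_rows(
  series=[
    {"fingers": 1,"dx": 0,"dy": 2,"dz": -7,"turn": 0},
    {"fingers": 1,"dx": 0,"dy": 2,"dz": -4,"turn": 0},
    {"fingers": 1,"dx": 0,"dy": 0,"dz": 0,"turn": 0},
  ],
)

```text
clock: 8.82
position: [0.4296, 0.2798, 0.1957]
ee_rot: [0.007, 0.998, 0.064, -0.014]
contact_force: [-0.8, -0.6, -1.4]
width: 0.0096
```

```bash
python3 - <<'E'
s=open('held2.py').read()
s=s.replace("o=np.array([p[0],p[1],z0]); t=p[2]","o=np.array([p[0],p[1],z0+p[3]]); t=p[2]")
s=s.replace("    out=[]","    Y,Z=Y*np.cos(p[4])-Z*np.sin(p[4]),Z*np.cos(p[4])+Y*np.sin(p[4])\n    out=[]")
s=s.replace("W*(render(im,parts(p),win)-M)**2).sum()/M.sum()","W*(render(im,parts(p),win)-M)**2).sum()/M.sum()+(p[3]/.006)**2*.02+(p[4]/.1)**2*.02")
s=s.replace("(-.15,.15)]","(-.15,.15),(-.008,.008),(-.15,.15)]").replace("maxiter=80","maxiter=60")
open('held2.py','w').write(s)
E
python3 held2.py
```

```text
t 8.82 pos [0.4296 0.2798 0.1957] head 7.31 z [-0.028 -0.016 -0.999] F [-0.8 -0.6 -1.4] w 0.009571607080831384 q [ 0.443  0.231  1.688 -0.003  1.254  0.316]
crown [ 4.274e-01  2.851e-01  1.063e-01 -4.000e-04 -2.000e-03] cost 0.183 z0 0.1709 crown rel rod x,y mm [3.9 2.8] feet rel rod x -0.1
pics/held_8.8.png
```

View pics/held_8.8.png

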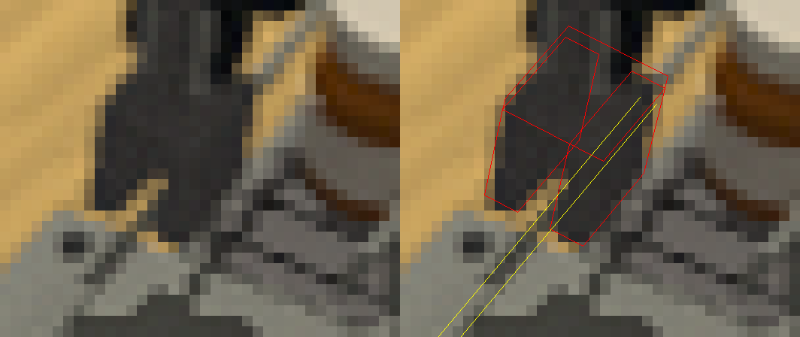

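>>> play_rows(
  series=[
    {"fingers": 1,"dx": -1,"dy": -0.5,"dz": -4,"turn": 0},
    {"fingers": 1,"dx": -0.5,"dy": 0,"dz": -5,"turn": 0},
    {"fingers": 1,"dx": -0.5,"dy": 0,"dz": -5,"turn": 0},
    {"fingers": 1,"dx": -0.5,"dy": 0,"dz": -4,"turn": 0},
    {"fingers": 1,"dx": 0,"dy": 0,"dz": 0,"turn": 0},
  ],
)

```text
clock: 9.28
position: [0.4266, 0.2791, 0.1764]
ee_rot: [0.007, 0.998, 0.064, -0.014]
contact_force: [0.0, 0.1, -0.9]
width: 0.0092
```

```bash
python3 held2.py
```

```text
t 9.28 pos [0.4266 0.2791 0.1764] head 7.33 z [-0.028 -0.016 -0.999] F [ 0.   0.1 -0.9] w 0.009211083225427186 q [ 0.445  0.243  1.724 -0.003  1.206  0.318]
crown [ 4.269e-01  2.799e-01  9.930e-02  4.000e-04 -2.120e-02] cost 0.161 z0 0.1516 crown rel rod x,y mm [ 2.8 -2.3] feet rel rod x -0.9
pics/held_9.3.png
```

>>> play_rows(
  series=[
    {"fingers": 1,"dx": -0.5,"dy": 0,"dz": -5,"turn": 0},
    {"fingers": 1,"dx": -0.5,"dy": 0,"dz": -5,"turn": 0},
    {"fingers": 1,"dx": -0.5,"dy": 0,"dz": -5,"turn": 0},
    {"fingers": 1,"dx": -0.5,"dy": 0,"dz": -3,"turn": 0},
    {"fingers": 1,"dx": 0,"dy": 0,"dz": 0,"turn": 0},
  ],
)

```text
clock: 9.75
position: [0.425, 0.2792, 0.1571]
ee_rot: [0.007, 0.998, 0.064, -0.014]
contact_force: [-0.2, 0.7, -2.6]
width: 0.0094
```

```bash
python3 held2.py
```

```text
t 9.75 pos [0.425  0.2792 0.1571] head 7.32 z [-0.026 -0.016 -1.   ] F [-0.2  0.7 -2.6] w 0.009425292278467284 q [ 0.446  0.257  1.757 -0.003  1.158  0.32 ]
crown [ 4.238e-01  2.814e-01  5.770e-02 -2.000e-04  6.000e-03] cost 0.191 z0 0.1323 crown rel rod x,y mm [-0.1 -0.5] feet rel rod x -2.3
pics/held_9.8.png
```

>>> play_rows(
  series=[
    {"fingers": 1,"dx": 0,"dy": 0,"dz": -2,"turn": 0},
    {"fingers": 1,"dx": 0,"dy": 0,"dz": -2,"turn": 0},
    {"fingers": 0.5,"dx": 0,"dy": 0,"dz": 0,"turn": 0},
    {"fingers": 0.2,"dx": 0,"dy": 0,"dz": 0,"turn": 0},
    {"fingers": 0.2,"dx": 0,"dy": 0,"dz": 0,"turn": 0},
    {"fingers": 0.2,"dx": 0,"dy": 0,"dz": 0,"turn": 0},
    {"fingers": 0.2,"dx": 0,"dy": 0,"dz": 0,"turn": 0},
    {"fingers": 0.2,"dx": 0,"dy": 0,"dz": 0,"turn": 0},
  ],
)

```text
clock: 10.47
position: [0.4265, 0.2799, 0.1544]
ee_rot: [0.006, 0.998, 0.064, -0.012]
contact_force: [-0.9, 1.1, 0.2]
width: 0.0341
```

```bash
python3 held2.py
```

```text
t 10.47 pos [0.4265 0.2799 0.1544] head 7.33 z [-0.022 -0.014 -1.   ] F [-0.9  1.1  0.2] w 0.0341152058597468 q [ 0.446  0.26   1.76  -0.003  1.147  0.32 ]
crown [ 4.272e-01  2.800e-01  1.397e-01  2.000e-04 -5.500e-03] cost 0.19 z0 0.1296 crown rel rod x,y mm [ 3.1 -2.2] feet rel rod x -2.2
pics/held_10.5.png
```

View pics/held_10.5.png

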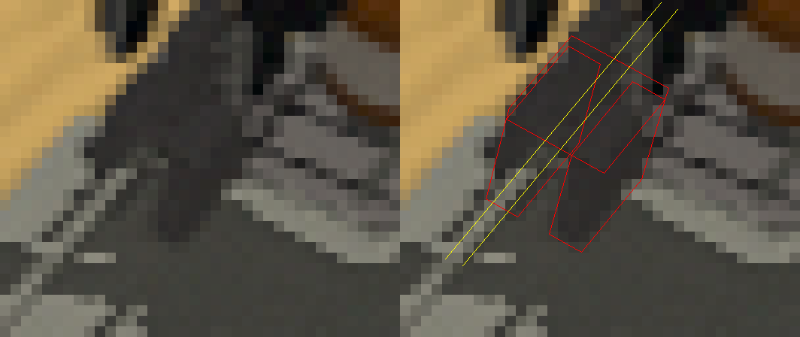

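>>> play_rows(
  series=[
    {"fingers": 0.0,"dx": 0,"dy": 0,"dz": 0,"turn": 0},
    {"fingers": 0.0,"dx": 0,"dy": 0,"dz": 0,"turn": 0},
    {"fingers": 0.0,"dx": 0,"dy": 0,"dz": 6,"turn": 0},
    {"fingers": 0.0,"dx": 0,"dy": 0,"dz": 15,"turn": 0},
    {"fingers": 0.0,"dx": 0,"dy": 0,"dz": 25,"turn": 0},
    {"fingers": 0.0,"dx": 0,"dy": 0,"dz": 25,"turn": 0},
    {"fingers": 0.0,"dx": 0,"dy": 0,"dz": 15,"turn": 0},
    {"fingers": 0.0,"dx": 0,"dy": 0,"dz": 5,"turn": 0},
    {"fingers": 0.0,"dx": 0,"dy": 0,"dz": 0,"turn": 0},
  ],
)

```text
clock: 11.27
position: [0.4251, 0.2792, 0.2503]
ee_rot: [0.007, 0.998, 0.064, -0.013]
contact_force: [-1.1, -0.3, -0.3]
width: 0.0429
```

```bash
python3 st.py; python3 -c "
from h import *
im=get_image('scene')
for m in masks_of(im,'lane_stop')[:2]: print(m['p'],m['xy'],cv2.boundingRect(m['region'].astype(np.uint8)))
save(im,'after.png',(265,80,345,140),8)"
```

```text
t 11.27 pos [0.4251 0.2792 0.2503] head 7.32 z [-0.025 -0.015 -1.   ] F [-1.1 -0.3 -0.3] w 0.042903291750179394 q [ 0.446  0.187  1.607 -0.003  1.377  0.319]
0.6 [297.3, 126.1] (287, 116, 16, 24)
0.26 [325.7, 100.1] (319, 92, 16, 25)
```

View pics/after.png

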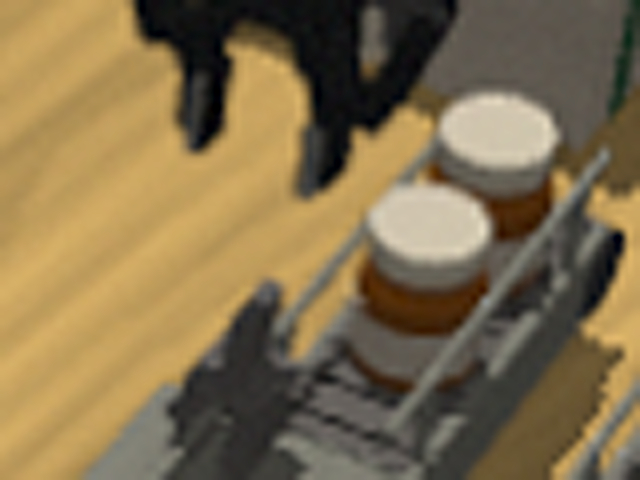

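>>> play_rows(
  series=[
    {"fingers": 0,"dx": 4,"dy": -10,"dz": 8,"turn": -0.01},
    {"fingers": -0.5,"dx": 8,"dy": -22,"dz": 8,"turn": -0.03},
    {"fingers": -1,"dx": 12,"dy": -34,"dz": 8,"turn": -0.04},
    {"fingers": -1,"dx": 13,"dy": -38,"dz": 4,"turn": -0.045},
    {"fingers": -1,"dx": 13,"dy": -38,"dz": 0,"turn": -0.045},
    {"fingers": -1,"dx": 13,"dy": -38,"dz": 0,"turn": -0.045},
    {"fingers": -1,"dx": 13,"dy": -38,"dz": 0,"turn": -0.045},
    {"fingers": -1,"dx": 13,"dy": -38,"dz": 0,"turn": -0.045},
    {"fingers": -1,"dx": 13,"dy": -38,"dz": 0,"turn": -0.045},
    {"fingers": -1,"dx": 13,"dy": -38,"dz": 0,"turn": -0.045},
    {"fingers": -1,"dx": 13,"dy": -38,"dz": 0,"turn": -0.045},
    {"fingers": -1,"dx": 13,"dy": -38,"dz": 0,"turn": -0.045},
    {"fingers": -1,"dx": 13,"dy": -38,"dz": 0,"turn": -0.045},
    {"fingers": -1,"dx": 13,"dy": -38,"dz": 0,"turn": -0.045},
    {"fingers": -1,"dx": 13,"dy": -38,"dz": 0,"turn": -0.045},
    {"fingers": -1,"dx": 10,"dy": -28,"dz": 0,"turn": -0.03},
    {"fingers": -1,"dx": 6,"dy": -16,"dz": 0,"turn": -0.01},
    {"fingers": -1,"dx": 3,"dy": -8,"dz": 0,"turn": 0},
    {"fingers": -1,"dx": 0,"dy": 0,"dz": 0,"turn": 0},
  ],
)

```text
clock: 12.95
position: [0.6107, -0.3312, 0.2593]
ee_rot: [0.001, 0.959, -0.283, -0.035]
contact_force: [0.0, 0.4, -0.1]
width: 0.0856
```

```bash
python3 st.py
```

```text
t 12.95 pos [ 0.6107 -0.3312  0.2593] head -32.92 z [-0.068  0.017 -0.998] F [ 0.   0.4 -0.1] w 0.08558542325215161 q [-0.585  0.492  1.125 -0.023  1.591 -0.011]
```

>>> play_rows(
  series=[
    {"fingers": -1,"dx": 4,"dy": 15,"dz": 0,"turn": 0.03},
    {"fingers": -1,"dx": 5,"dy": 20,"dz": 0,"turn": 0.03},
    {"fingers": -1,"dx": 3,"dy": 10,"dz": 0,"turn": 0.02},
    {"fingers": -1,"dx": 1,"dy": 3,"dz": 0,"turn": 0},
    {"fingers": -1,"dx": 0,"dy": 0,"dz": -40,"turn": 0},
    {"fingers": -1,"dx": 0,"dy": 0,"dz": 0,"turn": 0},
    {"fingers": -1,"dx": 0,"dy": 0,"dz": 0,"turn": 0},
  ],
)

```text
clock: 13.53
position: [0.6199, -0.2709, 0.2186]
ee_rot: [0.001, 0.971, -0.237, -0.039]
contact_force: [0.8, 0.1, 1.3]
width: 0.0852
```

```bash
python3 st.py
```

```text
t 13.53 pos [ 0.6199 -0.2709  0.2186] head -27.54 z [-0.076  0.017 -0.997] F [0.8 0.1 1.3] w 0.08519538908654746 q [-0.503  0.484  1.238 -0.022  1.495 -0.021]
```

>>> play_rows(
  series=[
    {"fingers": -1,"dx": 4,"dy": -10,"dz": -40,"turn": 0},
    {"fingers": -1,"dx": 0,"dy": 0,"dz": -40,"turn": 0},
    {"fingers": -1,"dx": 0,"dy": 0,"dz": 0,"turn": 0},
    {"fingers": -1,"dx": 0,"dy": 0,"dz": 0,"turn": 0},
  ],
)

```text
clock: 13.87
position: [0.629, -0.2817, 0.1481]
ee_rot: [0.003, 0.971, -0.236, -0.031]
contact_force: [0.4, -0.3, 0.8]
width: 0.0856
```

```bash
python3 st.py
```

```text
t 13.87 pos [ 0.629  -0.2817  0.1481] head -27.34 z [-0.062  0.008 -0.998] F [ 0.4 -0.3  0.8] w 0.08555962438013429 q [-0.51   0.534  1.325 -0.024  1.34  -0.027]
```

>>> play_rows(
  series=[
    {"fingers": -1,"dx": -1,"dy": 0,"dz": 10,"turn": 0},
    {"fingers": -1,"dx": -1,"dy": 0,"dz": 20,"turn": 0},
    {"fingers": -1,"dx": -1,"dy": 0,"dz": 20,"turn": 0},
    {"fingers": -1,"dx": -1,"dy": 0,"dz": 20,"turn": 0},
    {"fingers": -1,"dx": 0,"dy": 0,"dz": 10,"turn": 0},
    {"fingers": -1,"dx": 0,"dy": 0,"dz": -40,"turn": 0},
    {"fingers": -1,"dx": 0,"dy": 0,"dz": -40,"turn": 0},
    {"fingers": -1,"dx": 0,"dy": 0,"dz": 0,"turn": 0},
    {"fingers": -1,"dx": 0,"dy": 0,"dz": 0,"turn": 0},
  ],
)

```text
clock: 14.62
position: [0.6371, -0.2887, 0.1929]
ee_rot: [0.012, 0.972, -0.236, -0.004]
contact_force: [0.9, 0.3, 0.8]
width: 0.0852
```

```bash
python3 st.py
```

```text
t 14.62 pos [ 0.6371 -0.2887  0.1929] head -27.32 z [-0.013 -0.02  -1.   ] F [0.9 0.3 0.8] w 0.08521614097747823 q [-0.513  0.492  1.285 -0.025  1.366 -0.031]
```

>>> play_rows(
  series=[
    {"fingers": -1,"dx": -4,"dy": 2,"dz": -8,"turn": -0.006},
    {"fingers": -1,"dx": -5,"dy": 3,"dz": -16,"turn": -0.006},
    {"fingers": -1,"dx": -4,"dy": 2.5,"dz": -22,"turn": 0},
    {"fingers": -1,"dx": 0,"dy": 0,"dz": -22,"turn": 0},
    {"fingers": -1,"dx": 0,"dy": 0,"dz": -16,"turn": 0},
    {"fingers": -1,"dx": 0,"dy": 0,"dz": -8,"turn": 0},
    {"fingers": -1,"dx": 0,"dy": 0,"dz": -3,"turn": 0},
    {"fingers": -1,"dx": 0,"dy": 0,"dz": 0,"turn": 0},
  ],
)

```text
clock: 15.28
position: [0.6321, -0.2859, 0.1189]
ee_rot: [0.016, 0.97, -0.243, 0.013]
contact_force: [0.6, -0.8, -0.2]
width: 0.085
```

```bash
python3 st.py
```

```text
t 15.28 pos [ 0.6321 -0.2859  0.1189] head -28.14 z [ 0.016 -0.038 -0.999] F [ 0.6 -0.8 -0.2] w 0.08502656397082398 q [-0.512  0.516  1.435 -0.027  1.158 -0.01 ]
```

>>> play_rows(
  series=[
    {"fingers": -1,"dx": 0,"dy": 0,"dz": -25,"turn": 0},
    {"fingers": -1,"dx": 0,"dy": 0,"dz": 30,"turn": 0},
    {"fingers": -1,"dx": 0,"dy": 0,"dz": 0,"turn": 0},
    {"fingers": -1,"dx": -2,"dy": 1,"dz": 0,"turn": 0},
    {"fingers": -1,"dx": -2,"dy": 1,"dz": -6,"turn": 0},
    {"fingers": -1,"dx": -2,"dy": 1,"dz": -6,"turn": 0},
    {"fingers": -1,"dx": -2,"dy": 1,"dz": -6,"turn": 0},
    {"fingers": -1,"dx": 0,"dy": 1,"dz": -6,"turn": 0},
    {"fingers": -1,"dx": 0,"dy": 0,"dz": -6,"turn": 0},
    {"fingers": -1,"dx": 0,"dy": 0,"dz": -6,"turn": 0},
    {"fingers": -1,"dx": 0,"dy": 0,"dz": 0,"turn": 0},
  ],
)

```text
clock: 16.2
position: [0.6279, -0.2831, 0.0935]
ee_rot: [0.018, 0.97, -0.243, 0.02]
contact_force: [-0.2, -0.8, -0.2]
width: 0.0856
```

```bash
python3 st.py
```

```text
t 16.2 pos [ 0.6279 -0.2831  0.0935] head -28.15 z [ 0.029 -0.045 -0.999] F [-0.2 -0.8 -0.2] w 0.08557060452422656 q [-0.512  0.524  1.491 -0.028  1.079 -0.007]
```

>>> play_rows(
  series=[
    {"fingers": -1,"dx": 0,"dy": 0,"dz": 40,"turn": 0},
    {"fingers": -1,"dx": 0,"dy": 0,"dz": 20,"turn": 0},
    {"fingers": -1,"dx": 0,"dy": 0,"dz": 12,"turn": 0},
    {"fingers": -1,"dx": 0,"dy": 0,"dz": 7,"turn": 0},
    {"fingers": -1,"dx": 0,"dy": 0,"dz": 4,"turn": 0},
    {"fingers": -1,"dx": 0,"dy": 0,"dz": 2,"turn": 0},
    {"fingers": -1,"dx": 0,"dy": 0,"dz": 0,"turn": 0},
  ],
)

```text
clock: 16.78
position: [0.6256, -0.2818, 0.176]
ee_rot: [0.017, 0.97, -0.243, 0.015]
contact_force: [-0.2, 0.1, -0.1]
width: 0.0856
```

```bash
python3 st.py
```

```text
t 16.78 pos [ 0.6256 -0.2818  0.176 ] head -28.15 z [ 0.02  -0.04  -0.999] F [-0.2  0.1 -0.1] w 0.08555110742003995 q [-0.511  0.462  1.38  -0.026  1.262 -0.012]
```

>>> play_rows(
  series=[
    {"fingers": -1,"dx": 0,"dy": 0,"dz": -4,"turn": 0},
    {"fingers": -1,"dx": 0,"dy": 0,"dz": -8,"turn": 0},
    {"fingers": -1,"dx": 0,"dy": 0,"dz": -14,"turn": 0},
    {"fingers": -1,"dx": 0,"dy": 0,"dz": -20,"turn": 0},
    {"fingers": -1,"dx": 0,"dy": 0,"dz": -26,"turn": 0},
    {"fingers": -1,"dx": 0,"dy": 0,"dz": 26,"turn": 0},
    {"fingers": -1,"dx": 0,"dy": 0,"dz": 10,"turn": 0},
    {"fingers": -1,"dx": 0,"dy": 0,"dz": 5,"turn": 0},
    {"fingers": -1,"dx": 0,"dy": 0,"dz": 0,"turn": 0},
  ],
)

```text
clock: 17.53
position: [0.6202, -0.2788, 0.1297]
ee_rot: [0.014, 0.97, -0.243, 0.006]
contact_force: [0.1, 0.1, 0.1]
width: 0.0852
```

```bash
python3 st.py
```

```text
t 17.53 pos [ 0.6202 -0.2788  0.1297] head -28.17 z [ 0.004 -0.031 -1.   ] F [0.1 0.1 0.1] w 0.08523067952576474 q [-0.512  0.496  1.443 -0.027  1.185 -0.01 ]
```

>>> play_rows(
  series=[
    {"fingers": -1,"dx": 1,"dy": -1,"dz": -3,"turn": 0},
    {"fingers": -1,"dx": 1,"dy": -1,"dz": -5,"turn": 0},
    {"fingers": -1,"dx": 1,"dy": 0,"dz": -7,"turn": 0},
    {"fingers": -1,"dx": 1,"dy": 0,"dz": -9,"turn": 0},
    {"fingers": -1,"dx": 0,"dy": 0,"dz": -11,"turn": 0},
    {"fingers": -1,"dx": 0,"dy": 0,"dz": -13,"turn": 0},
    {"fingers": -1,"dx": 0,"dy": 0,"dz": -15,"turn": 0},
    {"fingers": -1,"dx": 0,"dy": 0,"dz": -12,"turn": 0},
    {"fingers": -1,"dx": 0,"dy": 0,"dz": 0,"turn": 0},
    {"fingers": -1,"dx": 0,"dy": 0,"dz": 0,"turn": 0},
  ],
)

```text
clock: 18.37
position: [0.6228, -0.2799, 0.0438]
ee_rot: [0.014, 0.97, -0.243, 0.004]
contact_force: [1.0, 0.3, 0.9]
width: 0.0851
```

```bash
python3 st.py
```

```text
t 18.37 pos [ 0.6228 -0.2799  0.0438] head -28.17 z [ 0.001 -0.029 -1.   ] F [1.  0.3 0.9] w 0.08509499586958041 q [-0.511  0.578  1.53  -0.029  1.02  -0.004]
```

>>> play_rows(
  series=[
    {"fingers": -1,"dx": 1,"dy": -1,"dz": -6,"turn": 0},
    {"fingers": -1,"dx": 0,"dy": 0,"dz": -6,"turn": 0},
    {"fingers": -0.5,"dx": 0,"dy": 0,"dz": 0,"turn": 0},
    {"fingers": 0,"dx": 0,"dy": 0,"dz": 0,"turn": 0},
    {"fingers": 1,"dx": 0,"dy": 0,"dz": 0,"turn": 0},
    {"fingers": 1,"dx": 0,"dy": 0,"dz": 0,"turn": 0},
    {"fingers": 1,"dx": 0,"dy": 0,"dz": 0,"turn": 0},
    {"fingers": 1,"dx": 0,"dy": 0,"dz": 0,"turn": 0},
  ],
  squeeze=80,
)

```text
clock: 19.03
position: [0.6249, -0.2814, 0.0322]
ee_rot: [0.014, 0.97, -0.243, 0.005]
contact_force: [0.4, 0.3, -3.5]
width: 0.053
```

```bash
python3 st.py
```

```text
t 19.03 pos [ 0.6249 -0.2814  0.0322] head -28.17 z [ 0.003 -0.03  -1.   ] F [ 0.4  0.3 -3.5] w 0.053049424070936865 q [-0.512  0.591  1.537 -0.029  0.996 -0.004]
```

>>> play_rows(
  series=[
    {"fingers": 1,"dx": 0,"dy": 0,"dz": 8,"turn": 0},
    {"fingers": 1,"dx": 0,"dy": 0,"dz": 18,"turn": 0},
    {"fingers": 1,"dx": 0,"dy": 0,"dz": 28,"turn": 0},
    {"fingers": 1,"dx": 0,"dy": 0,"dz": 32,"turn": 0},
    {"fingers": 1,"dx": 0,"dy": 0,"dz": 32,"turn": 0},
    {"fingers": 1,"dx": 0,"dy": 0,"dz": 32,"turn": 0},
    {"fingers": 1,"dx": 0,"dy": 0,"dz": 30,"turn": 0},
    {"fingers": 1,"dx": 0,"dy": 0,"dz": 24,"turn": 0},
    {"fingers": 1,"dx": 0,"dy": 0,"dz": 18,"turn": 0},
    {"fingers": 1,"dx": 0,"dy": 0,"dz": 12,"turn": 0},
    {"fingers": 1,"dx": 0,"dy": 0,"dz": 6,"turn": 0},
    {"fingers": 1,"dx": 0,"dy": 0,"dz": 3,"turn": 0},
    {"fingers": 1,"dx": 0,"dy": 0,"dz": 0,"turn": 0},
  ],
)

```text
clock: 20.12
position: [0.6166, -0.2766, 0.287]
ee_rot: [0.013, 0.97, -0.243, -0.0]
contact_force: [-0.3, 0.3, -2.0]
width: 0.0526
```

```bash
python3 st.py
```

```text
t 20.12 pos [ 0.6166 -0.2766  0.287 ] head -28.17 z [-0.007 -0.024 -1.   ] F [-0.3  0.3 -2. ] w 0.052594612275765736 q [-0.512  0.412  1.191 -0.024  1.533 -0.019]
```

>>> play_rows(
  series=[
    {"fingers": 1,"dx": -1,"dy": 8,"dz": 0,"turn": 0},
    {"fingers": 1,"dx": -2,"dy": 16,"dz": 1,"turn": 0},
    {"fingers": 1,"dx": -4,"dy": 24,"dz": 1,"turn": 0},
    {"fingers": 1,"dx": -5,"dy": 30,"dz": 1,"turn": 0},
    {"fingers": 1,"dx": -5,"dy": 32,"dz": 1,"turn": 0},
    {"fingers": 1,"dx": -5,"dy": 32,"dz": 1,"turn": 0},
    {"fingers": 1,"dx": -5,"dy": 32,"dz": 1,"turn": 0},
    {"fingers": 1,"dx": -5,"dy": 32,"dz": 1,"turn": 0},
    {"fingers": 1,"dx": -5,"dy": 32,"dz": 1,"turn": 0},
    {"fingers": 1,"dx": -5,"dy": 32,"dz": 1,"turn": 0},
    {"fingers": 1,"dx": -5,"dy": 32,"dz": 1,"turn": 0},
    {"fingers": 1,"dx": -5,"dy": 32,"dz": 1,"turn": 0},
    {"fingers": 1,"dx": -5,"dy": 30,"dz": 1,"turn": 0},
    {"fingers": 1,"dx": -4,"dy": 24,"dz": 1,"turn": 0},
    {"fingers": 1,"dx": -3,"dy": 18,"dz": 0,"turn": 0},
    {"fingers": 1,"dx": -2,"dy": 12,"dz": 0,"turn": 0},
    {"fingers": 1,"dx": -1,"dy": 6,"dz": 0,"turn": 0},
    {"fingers": 1,"dx": 0,"dy": 3,"dz": 0,"turn": 0},
    {"fingers": 1,"dx": 0,"dy": 0,"dz": 0,"turn": 0},
  ],
)

```text
clock: 21.7
position: [0.5176, 0.191, 0.2766]
ee_rot: [0.01, 0.971, -0.239, -0.027]
contact_force: [0.6, -0.7, -3.4]
width: 0.053
```

```bash
python3 st.py
```

```text
t 21.7 pos [0.5176 0.191  0.2766] head -27.74 z [-0.057 -0.007 -0.998] F [ 0.6 -0.7 -3.4] w 0.05303155507020213 q [0.224 0.254 1.453 0.006 1.492 0.706]
```

>>> play_rows(
  series=[
    {"fingers": 1,"dx": 4,"dy": -3,"dz": 10,"turn": 0},
    {"fingers": 1,"dx": 5,"dy": -4,"dz": 20,"turn": 0},
    {"fingers": 1,"dx": 5,"dy": -4,"dz": 20,"turn": 0},
    {"fingers": 1,"dx": 5,"dy": -4,"dz": 20,"turn": 0},
    {"fingers": 1,"dx": 3,"dy": -3,"dz": 10,"turn": 0},
    {"fingers": 1,"dx": 0,"dy": 0,"dz": -38,"turn": 0},
    {"fingers": 1,"dx": 0,"dy": 0,"dz": -38,"turn": 0},
    {"fingers": 1,"dx": 0,"dy": 0,"dz": 0,"turn": 0},
    {"fingers": 1,"dx": 0,"dy": 0,"dz": 0,"turn": 0},
  ],
)

```text
clock: 22.45
position: [0.5451, 0.1612, 0.2893]
ee_rot: [0.012, 0.969, -0.245, -0.022]
contact_force: [0.9, 0.6, -1.6]
width: 0.053
```

```bash
python3 st.py
```

```text
t 22.45 pos [0.5451 0.1612 0.2893] head -28.44 z [-0.047 -0.012 -0.999] F [ 0.9  0.6 -1.6] w 0.053007172003698366 q [ 0.168  0.271  1.398 -0.004  1.522  0.664]
```

>>> play_rows(
  series=[
    {"fingers": 1,"dx": 0,"dy": 0,"dz": -41,"turn": 0},
    {"fingers": 1,"dx": 0,"dy": 2,"dz": -15,"turn": 0},
    {"fingers": 1,"dx": 0,"dy": 2,"dz": -6,"turn": 0},
    {"fingers": 1,"dx": 0,"dy": 2,"dz": -3,"turn": 0},
    {"fingers": 1,"dx": 0,"dy": 1,"dz": 0,"turn": 0},
    {"fingers": 1,"dx": 0,"dy": 0,"dz": 0,"turn": 0},
  ],
)

```text
clock: 22.95
position: [0.5523, 0.166, 0.2339]
ee_rot: [0.009, 0.969, -0.248, -0.014]
contact_force: [-0.3, -0.2, -3.6]
width: 0.0531
```

```bash
python3 st.py
```

```text
t 22.95 pos [0.5523 0.166  0.2339] head -28.7 z [-0.032 -0.011 -0.999] F [-0.3 -0.2 -3.6] w 0.05313977060883063 q [ 0.174  0.301  1.49  -0.005  1.383  0.676]
```

>>> play_rows(
  series=[
    {"fingers": 1,"dx": -1,"dy": 1,"dz": 5,"turn": 0},
    {"fingers": 1,"dx": -2,"dy": 1,"dz": 10,"turn": 0},
    {"fingers": 1,"dx": -2,"dy": 1,"dz": 15,"turn": 0},
    {"fingers": 1,"dx": -2,"dy": 0,"dz": 20,"turn": 0},
    {"fingers": 1,"dx": -2,"dy": 0,"dz": -41,"turn": 0},
    {"fingers": 1,"dx": -1,"dy": 0,"dz": -20,"turn": 0},
    {"fingers": 1,"dx": -1,"dy": 0,"dz": -8,"turn": 0},
    {"fingers": 1,"dx": 0,"dy": 0,"dz": -4,"turn": 0},
    {"fingers": 1,"dx": 0,"dy": 0,"dz": 0,"turn": 0},
    {"fingers": 1,"dx": 0,"dy": 0,"dz": 0,"turn": 0},
  ],
)

```text
clock: 23.78
position: [0.5471, 0.1715, 0.2303]
ee_rot: [0.003, 0.969, -0.247, -0.001]
contact_force: [0.0, 0.8, -3.2]
width: 0.0529
```

```bash
python3 st.py; cat > wv.py <<'E'
from h import *; from st import st
exec(open("mod.py").read())
from scipy.optimize import differential_evolution as DE
s,R=st(); P=np.array(s["position"]); im=get_image("scene")
c=P+R[:,2]*.0322; print("expected wheel origin",np.round(c,4))
q=proj(im,[c])[0]; print(q); x,y=int(q[0]-40),int(q[1]-45)
k=7; A=cv2.resize(im["pixels"][y:y+85,x:x+80],None,fx=k,fy=k,interpolation=cv2.INTER_CUBIC); 
hx=np.radians(np.arange(0,360,3)); 
def cir(o,r,U,V): return o+r*(np.cos(hx)[:,None]*U+np.sin(hx)[:,None]*V)
for o,r,U,V in((c,.072,R[:,0],R[:,1]),(np.array([.545,.1697,.132]),.037,np.array([1,0,0]),np.array([0,1,0])),(np.array([.545,.1697,.185]),.006,np.array([1,0,0]),np.array([0,1,0]))):
    cv2.polylines(A,[((proj(im,cir(o,r,U,V))-[x,y]+.5)*k).astype(np.int32)],True,(255,0,0),1)
cv2.imwrite("pics/wv_%.1f.png"%s["clock"],cv2.cvtColor(A,cv2.COLOR_RGB2BGR)); print("pics/wv_%.1f.png"%s["clock"])
E
python3 wv.py
```

```text
t 23.78 pos [0.5471 0.1715 0.2303] head -28.6 z [-0.004 -0.006 -1.   ] F [ 0.   0.8 -3.2] w 0.05293536981556082 q [ 0.186  0.283  1.524 -0.005  1.339  0.686]
t 23.78 pos [0.5471 0.1715 0.2303] head -28.6 z [-0.004 -0.006 -1.   ] F [ 0.   0.8 -3.2] w 0.05293536981556082 q [ 0.186  0.283  1.524 -0.005  1.339  0.686]
expected wheel origin [0.5469 0.1714 0.1981]
[307.40917441 146.65407931]
pics/wv_23.8.png
```

View pics/wv_23.8.png

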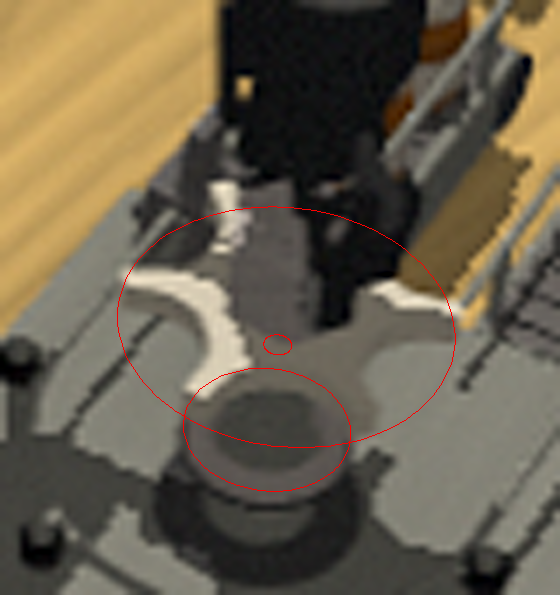

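>>> play_rows(
  series=[
    {"fingers": 1,"dx": -1.2,"dy": -1.2,"dz": -3,"turn": 0},
    {"fingers": 1,"dx": -1.2,"dy": -1.2,"dz": -4,"turn": 0},
    {"fingers": 1,"dx": 0,"dy": 0,"dz": -5,"turn": 0},
    {"fingers": 1,"dx": 0,"dy": 0,"dz": -5,"turn": 0},
    {"fingers": 1,"dx": 0,"dy": 0,"dz": -5,"turn": 0},
    {"fingers": 1,"dx": 0,"dy": 0,"dz": 0,"turn": 0},
  ],
)

```text
clock: 24.33
position: [0.5462, 0.169, 0.2092]
ee_rot: [0.002, 0.969, -0.247, 0.001]
contact_force: [-0.7, 0.1, -2.7]
width: 0.0529
```

```bash
python3 st.py
```

```text
t 24.33 pos [0.5462 0.169  0.2092] head -28.62 z [ 0.001 -0.005 -1.   ] F [-0.7  0.1 -2.7] w 0.05289352278944516 q [ 0.182  0.292  1.567 -0.005  1.283  0.683]
```

>>> play_rows(
  series=[
    {"fingers": 1,"dx": -1,"dy": 0,"dz": -3,"turn": 0},
    {"fingers": 1,"dx": -0.7,"dy": 0,"dz": -4,"turn": 0},
    {"fingers": 1,"dx": 0,"dy": 0,"dz": -4,"turn": 0},
    {"fingers": 1,"dx": 0,"dy": 0,"dz": -4,"turn": 0},
    {"fingers": 1,"dx": 0,"dy": 0,"dz": -4,"turn": 0},
    {"fingers": 1,"dx": 0,"dy": 0,"dz": -3,"turn": 0},
    {"fingers": 1,"dx": 0,"dy": 0,"dz": -1,"turn": 0},
  ],
)

```text
clock: 24.92
position: [0.5447, 0.1692, 0.1876]
ee_rot: [0.002, 0.969, -0.247, 0.002]
contact_force: [-1.9, 0.2, 2.0]
width: 0.053
```

```bash
python3 st.py
```

```text
t 24.92 pos [0.5447 0.1692 0.1876] head -28.61 z [ 0.003 -0.005 -1.   ] F [-1.9  0.2  2. ] w 0.05298838608087834 q [ 0.182  0.304  1.605 -0.006  1.231  0.684]
```

>>> play_rows(
  series=[
    {"fingers": 1,"dx": 0,"dy": 0,"dz": -2,"turn": 0},
    {"fingers": 1,"dx": 0,"dy": 0,"dz": -2,"turn": 0.05},
    {"fingers": 1,"dx": 0,"dy": 0,"dz": -2,"turn": 0.05},
    {"fingers": 1,"dx": 0,"dy": 0,"dz": -2,"turn": 0.05},
    {"fingers": 1,"dx": 0,"dy": 0,"dz": -2,"turn": 0.05},
  ],
)

```text
clock: 25.33
position: [0.5441, 0.1688, 0.1876]
ee_rot: [0.001, 0.989, -0.145, 0.005]
contact_force: [-4.5, 0.4, 9.5]
width: 0.0531
```

```bash
python3 st.py
```

```text
t 25.33 pos [0.5441 0.1688 0.1876] head -16.69 z [ 0.01  -0.004 -1.   ] F [-4.5  0.4  9.5] w 0.05311935999327049 q [ 0.182  0.299  1.612 -0.006  1.221  0.476]
```

>>> play_rows(
  series=[
    {"fingers": 1,"dx": -0.3,"dy": 0,"dz": -1.5,"turn": 0.05},
    {"fingers": 1,"dx": -0.3,"dy": 0,"dz": -1.5,"turn": 0.05},
    {"fingers": 1,"dx": 0,"dy": 0,"dz": -1.5,"turn": 0.05},
    {"fingers": 1,"dx": 0,"dy": 0,"dz": -1.5,"turn": 0.05},
  ],
)

```text
clock: 25.67
position: [0.5436, 0.1683, 0.1877]
ee_rot: [0.001, 0.999, -0.041, 0.008]
contact_force: [-3.4, -0.9, 5.9]
width: 0.0533
```

```bash
python3 st.py
```

```text
t 25.67 pos [0.5436 0.1683 0.1877] head -4.66 z [ 0.016 -0.002 -1.   ] F [-3.4 -0.9  5.9] w 0.053294588721511084 q [ 0.181  0.295  1.618 -0.005  1.213  0.264]
```

>>> play_rows(
  series=[
    {"fingers": 1,"dx": 0,"dy": 0,"dz": -1.5,"turn": 0.05},
    {"fingers": 1,"dx": 0,"dy": 0,"dz": -1.5,"turn": 0.05},
    {"fingers": 1,"dx": 0,"dy": 0,"dz": -1.5,"turn": 0.05},
  ],
)

```text
clock: 25.92
position: [0.5434, 0.1678, 0.1876]
ee_rot: [0.0, 0.999, 0.038, 0.01]
contact_force: [-1.5, -1.2, 5.0]
width: 0.053
```

```bash
python3 st.py
```

```text
t 25.92 pos [0.5434 0.1678 0.1876] head 4.36 z [ 0.019  0.    -1.   ] F [-1.5 -1.2  5. ] w 0.05297030250021935 q [ 0.179  0.293  1.622 -0.004  1.208  0.105]
```

>>> play_rows(
  series=[
    {"fingers": 1,"dx": 0,"dy": 0,"dz": -1.5,"turn": 0.05},
    {"fingers": 1,"dx": 0,"dy": 0.3,"dz": -1.5,"turn": 0.05},
    {"fingers": 1,"dx": 0,"dy": 0.3,"dz": -1.5,"turn": 0.05},
    {"fingers": 1,"dx": 0,"dy": 0,"dz": -1.5,"turn": 0.05},
  ],
)

```text
clock: 26.25
position: [0.5442, 0.1676, 0.1851]
ee_rot: [0.0, 0.99, 0.143, 0.012]
contact_force: [0.3, -0.0, -2.1]
width: 0.0531
```

```bash
python3 st.py
```

```text
t 26.25 pos [0.5442 0.1676 0.1851] head 16.41 z [ 0.024  0.003 -1.   ] F [ 0.3 -0.  -2.1] w 0.05306075720408394 q [ 1.770e-01  2.930e-01  1.628e+00 -1.000e-03  1.196e+00 -1.090e-01]
```

>>> play_rows(
  series=[
    {"fingers": 1,"dx": 0,"dy": 0,"dz": -3,"turn": 0.025},
    {"fingers": 1,"dx": 0,"dy": 0,"dz": -3,"turn": 0},
    {"fingers": 1,"dx": 0,"dy": 0,"dz": -3,"turn": 0},
    {"fingers": 1,"dx": 0,"dy": 0,"dz": -3,"turn": 0},
  ],
)

```text
clock: 26.58
position: [0.5449, 0.1676, 0.1723]
ee_rot: [0.0, 0.988, 0.156, 0.013]
contact_force: [0.1, 0.9, -3.5]
width: 0.0528
```

```bash
python3 st.py; python3 -c "from rig import *;print(get_state()['moment'])"
```

```text
t 26.58 pos [0.5449 0.1676 0.1723] head 17.92 z [ 0.026  0.004 -1.   ] F [ 0.1  0.9 -3.5] w 0.052839822376396464 q [ 1.770e-01  3.030e-01  1.648e+00 -1.000e-03  1.164e+00 -1.360e-01]
[ 0.02627041 -0.00391019 -0.00754545]
```

>>> play_rows(
  series=[
    {"fingers": 1,"dx": 0,"dy": 0,"dz": -3,"turn": 0},
    {"fingers": 1,"dx": 0,"dy": 0,"dz": -3,"turn": 0},
    {"fingers": 1,"dx": 0,"dy": 0,"dz": -3,"turn": 0},
    {"fingers": 1,"dx": 0,"dy": 0,"dz": -3,"turn": 0},
    {"fingers": 1,"dx": 0,"dy": 0,"dz": -3,"turn": 0},
    {"fingers": 1,"dx": 0,"dy": 0,"dz": -3,"turn": 0},
  ],
)

```text
clock: 27.08
position: [0.545, 0.1678, 0.1554]
ee_rot: [0.0, 0.988, 0.155, 0.014]
contact_force: [-1.6, 0.9, 6.9]
width: 0.0531
```

```bash
python3 st.py; python3 -c "from rig import *;print(get_state()['moment'])"
```

```text
t 27.08 pos [0.545  0.1678 0.1554] head 17.85 z [ 0.028  0.004 -1.   ] F [-1.6  0.9  6.9] w 0.053061788779208766 q [ 1.770e-01  3.170e-01  1.673e+00 -1.000e-03  1.124e+00 -1.340e-01]
[-0.28943353  0.61022571 -0.08058984]
```

>>> play_rows(
  series=[
    {"fingers": 1,"dx": 0,"dy": 0,"dz": -4,"turn": 0},
    {"fingers": 1,"dx": 0,"dy": 0,"dz": -4,"turn": 0},
    {"fingers": 1,"dx": 0,"dy": 0,"dz": -4,"turn": 0},
    {"fingers": 1,"dx": 0,"dy": 0,"dz": -4,"turn": 0},
  ],
)

```text
clock: 27.42
position: [0.5448, 0.1679, 0.1519]
ee_rot: [0.001, 0.988, 0.155, 0.017]
contact_force: [-7.7, -1.5, 21.9]
width: 0.0527
```

```bash
python3 st.py; python3 -c "from rig import *;print(get_state()['moment'])"
```

```text
t 27.42 pos [0.5448 0.1679 0.1519] head 17.86 z [ 0.034  0.004 -0.999] F [-7.7 -1.5 21.9] w 0.05271808601561741 q [ 0.178  0.317  1.683 -0.002  1.108 -0.133]
[-0.75572413  1.68403821 -0.16049046]
```

>>> play_rows(
  series=[
    {"fingers": 1,"dx": -1,"dy": 0,"dz": -4,"turn": 0},
    {"fingers": 1,"dx": -0.5,"dy": 0,"dz": -4,"turn": 0},
    {"fingers": 1,"dx": -0.5,"dy": 0,"dz": -4,"turn": 0},
  ],
)

```text
clock: 27.67
position: [0.5445, 0.1678, 0.152]
ee_rot: [0.001, 0.988, 0.155, 0.022]
contact_force: [-4.5, -0.8, 21.3]
width: 0.0527
```

```bash
cat > fin.py <<'E'
from h import *; from st import st
for i in range(4): im=get_image("scene"); 
s,R=st(); P=np.array(s["position"]); t=get_image("top")
for n,j in(("scene",im),("top",t)):
    for m in masks_of(j,"lane_stop")[:2]: print(n,round(m["p"],2),np.round(m["xy"]),cv2.boundingRect(m["region"].astype(np.uint8)))
A=cv2.resize(im["pixels"][95:195,265:345],None,fx=5,fy=5,interpolation=cv2.INTER_CUBIC)
B=cv2.resize(t["pixels"][150:250,105:185],None,fx=5,fy=5,interpolation=cv2.INTER_CUBIC)
# model overlay: wheel seated at shaft, level
hx=np.radians(np.arange(0,360,3)); c=np.array([.545,.1697,.135]); q=proj(im,c+.072*np.c_[np.cos(hx),np.sin(hx),0*hx]); B0=A.copy()
cv2.polylines(A,[((q-[265,95]+.5)*5).astype(np.int32)],True,(255,0,0),1)
cv2.imwrite("pics/fin.png",cv2.cvtColor(np.hstack([A,B]),cv2.COLOR_RGB2BGR))
E
python3 fin.py
```

```text
t 27.87 pos [0.5446 0.1679 0.1521] head 17.85 z [ 0.044  0.004 -0.999] F [-4.7  0.  20.6] w 0.05280537206505004 q [ 0.179  0.311  1.691 -0.004  1.095 -0.13 ]
scene 0.61 [293. 123.] (289, 119, 7, 21)
```

View pics/fin.png

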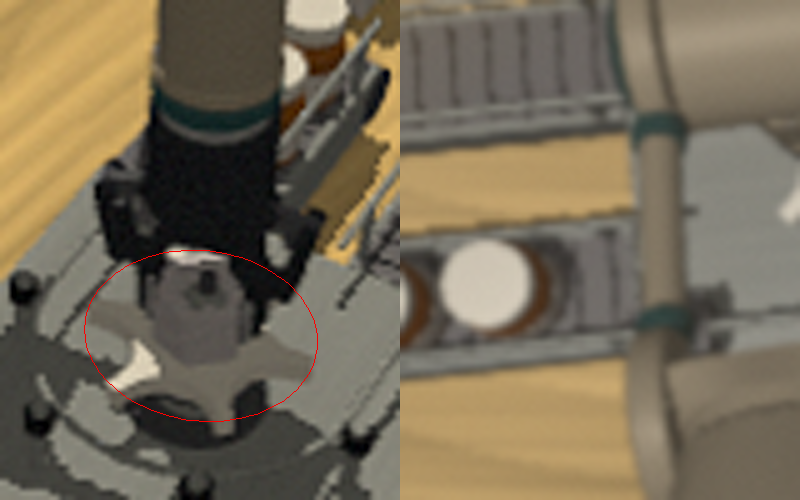

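>>> play_rows(
  series=[
    {"fingers": 1,"dx": 1.5,"dy": 0,"dz": -3,"turn": 0},
    {"fingers": 1,"dx": 1.5,"dy": 0,"dz": -3,"turn": 0},
    {"fingers": 1,"dx": 1.5,"dy": 0,"dz": -3,"turn": 0},
  ],
)

```text
clock: 28.27
position: [0.5448, 0.1678, 0.152]
ee_rot: [0.001, 0.988, 0.155, 0.02]
contact_force: [-7.2, 0.3, 18.5]
width: 0.053
```

```bash
python3 st.py; python3 -c "from rig import *;print(get_state()['moment'])"
```

```text
t 28.27 pos [0.5448 0.1678 0.152 ] head 17.8 z [ 0.04   0.004 -0.999] F [-7.2  0.3 18.5] w 0.05295142570114853 q [ 0.179  0.313  1.688 -0.004  1.1   -0.13 ]
[-0.51613731  1.91002541 -0.11729282]
```

>>> play_rows(
  series=[
    {"fingers": 1,"dx": 3,"dy": 0,"dz": -2.5,"turn": 0},
    {"fingers": 1,"dx": 3,"dy": 0,"dz": -2.5,"turn": 0},
    {"fingers": 1,"dx": 3,"dy": 0,"dz": -2.5,"turn": 0},
    {"fingers": 1,"dx": 3,"dy": 0,"dz": -2.5,"turn": 0},
    {"fingers": 1,"dx": 0.5,"dy": 0,"dz": -2.5,"turn": 0},
    {"fingers": 1,"dx": 0,"dy": 0,"dz": -2.5,"turn": 0},
  ],
)

```text
clock: 28.77
position: [0.5455, 0.1678, 0.1519]
ee_rot: [0.0, 0.988, 0.154, 0.013]
contact_force: [-3.9, 0.1, 12.2]
width: 0.053
```

```bash
python3 st.py; python3 -c "from rig import *;print(get_state()['moment'])"
```

```text
t 28.77 pos [0.5455 0.1678 0.1519] head 17.76 z [ 0.025  0.003 -1.   ] F [-3.9  0.1 12.2] w 0.05304123782302157 q [ 0.177  0.322  1.675 -0.002  1.12  -0.132]
[-0.45591128  0.82921211 -0.11512962]
```

>>> play_rows(
  series=[
    {"fingers": 1,"dx": 0.5,"dy": 0,"dz": -3.5,"turn": 0},
  ],
)

```text
clock: 28.85
position: [0.5455, 0.1679, 0.1518]
ee_rot: [0.0, 0.988, 0.154, 0.013]
contact_force: [-9.2, 0.4, 26.5]
width: 0.0531
```

```bash
python3 -c "
from st import *
for i in range(8):
    im=get_image('scene')
    if i%4==3: st()
m=masks_of(im,'lane_stop')[:2]; print([(round(a['p'],2),a['xy'],cv2.boundingRect(a['region'].astype(np.uint8))) for a in m]); print([(round(a['p'],2),a['xy']) for a in masks_of(im,'lane_jar0')])
sign_off()"
```

```text
t 29.05 pos [0.5454 0.1678 0.1518] head 17.76 z [ 0.026  0.003 -1.   ] F [-6.4  0.3 19.8] w 0.05306321554589653 q [ 0.178  0.321  1.676 -0.002  1.118 -0.132]
t 29.25 pos [0.5454 0.1679 0.1518] head 17.76 z [ 0.026  0.003 -1.   ] F [-7.2  0.2 18.6] w 0.05308799698830138 q [ 0.178  0.321  1.676 -0.002  1.118 -0.132]
[]
[(0.76, [325.4, 98.5]), (0.62, [321.3, 113.4])]
the job is handed in; nothing more can be done
```

I hung the lane stop on the outer guide rod and let go of it. I then fitted the six-pocket wheel on the shaft and handed the job in at about 29 s, with the arm still pressing the wheel home.

- **Lane stop:** after I let go, a picture showed it hanging astride the rod between the jars and the turntable. I never measured its resting tilt. In the later pictures the arm mostly hid it: one found it only in part (0.61), and in the last one the network did not find it at all. Nothing of the arm went near it after I let go.
- **Wheel:** it rested on the teeth and I turned it about 45° before it dropped in. It then slid freely down, met the lifter's spring and stopped on the shoulder.
- **Last readings:**
  - The tool height was 0.1518 m; with the wheel home it should be 0.1522 m.
  - The upward force held steady at about 19 N. The spring takes 11.5 N of that at most, so the wheel was bearing on the shoulder.
  - The finger opening was 53 mm on the 54 mm hub.
  - The tool's tilt was 0.026 rad. I had no separate measurement of the wheel's own tilt, but expect it to be close to that.
  - By the tool's position the wheel's axis is within about 2 mm of the shaft's; the two cameras differ from each other by 2–3 mm.
- **Other items:** both lane jars still showed on the belt. I did not measure the jars, spanner, knob or other wheel on the bench again; I saw no sign of contact with them.

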